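Open the fume inlet's gate with the pull hook

TASK

Lift the cranked pull hook out of its wooden shoe by the bare rod, stand it on the open bench and let go, then take it again by its wooden handle. With it reach over the front lip of the small grey fume inlet, catch the slide gate's tab from behind and pull the gate fully open; the hand itself must not touch the gate. Finally stand the hook back on the bench on its handle and tip, leaving the tape roll, jar and small tin where they are.

Things in the scene. Friction and masses are not known exactly. Their poses are not given: they have to be found in the camera images.
- hook_rod (a point): Loose cranked hook, 0.16 kg, 235 mm long: 9 mm round steel rod, wooden handle. This point: middle of the rod's level part (x -30 to +80 mm), on its centre line, 58 mm above the underside; balance point 10 mm handlewards. x runs from handle to hook end, z up. At x 85 mm the rod bends straight down into a leg, at the other end it slopes down to the handle. Stands by itself on handle and tip.
- hook_handle (a point): Centre of the hook's wooden handle (75 mm along x, 38 mm wide along y, 24 mm thick): 108 mm behind hook_rod along -x, 46 mm below it; same axes. Its underside is level with the tip. The rod leaves its front end and begins to rise 48 mm ahead of this point, so a gripper's body has room above the handle.
- hook_tip (a point): Lower end of the hook's leg: 82 mm ahead of hook_rod along x, 58 mm below it, 190 mm ahead of hook_handle. The leg is 9 mm thick; it reaches 53 mm below the underside of the level rod. The bench between the hook's parking plate and the inlet is clear, with room to stand the hook there.
- stand_shoe (a point): Where the handle's centre is parked at the start, 16 mm above the bench. Fixed steel plate (262 x 74 mm, 4 mm thick) under the whole hook, with a U-shaped wooden shoe, 38 mm high, open at the top, round the handle: 3.5 mm clear each side, reaching 53 mm ahead of this point, so no finger gets beside the handle. x from handle to tip, z up. The level rod is free on both sides.
- lip_mid (a point): Middle of the top edge of the front lip of the fume inlet, a fixed grey steel box 205 mm deep, 112 wide (foot flanges 148), 210 high. x points into the inlet, z up. Lip 5 mm thick, its top 95 mm above the bench. Behind it an open-topped bay 100 mm wide, 137 deep, floor at 30 mm. Side cheeks 210 mm high begin in the plane of the lip: no room for a gripper's body, hold the hook by its handle.
- gate_tab (a point): Middle of the top edge of the gate's upright steel tab, 78 mm above the bench; axes as lip_mid. Tab 48 mm wide along y, 4 mm thick (6 at its top), 45 mm tall, on the rear edge of the gate's plate. Gate shut: 85 mm behind lip_mid, 50 mm free behind the tab; open: 45 mm behind lip_mid.
- gate (a joint): Travel of the gate towards the inlet's front, m: 0 shut (starts at 0 to 0.006), 0.040 fully open at its stop. Stays where it is left; takes about 3 N to move.
- tin_quarter: Bystander: small open paint tin, 71 mm wide, 66 mm high; origin in the centre of its underside.
- jar: Bystander: small jar with a lid, 62 mm wide, 78 mm high; origin in the centre of its underside.
- tape_masking: Bystander: roll of masking tape lying flat, 92 mm wide, 26 mm high; origin in the centre of its underside.

How it is judged:
By the outcome, as a careful person would: the job done as asked, in the order asked, and still so for the second after the job is handed in, with the robot touching nothing.
It also fails if it takes over 64 s, if anything falls off the work surface, if the arm or the gripper's body presses on something with over 40 N, if the wrist force passes 120 N, or if a joint passes its speed limit or range.

ROBOT

A 6-joint arm with a two-finger parallel gripper is mounted at the origin on a cart in front of the work surface, level with it; the furniture and walls round the work are solid. World frame = base frame: x ahead of the robot, y to its left, z up, the work surface at z = 0. Lengths are in m, angles in rad, forces in N, time in s.
With the tool pointing down it reaches from about 0.3 to 0.775 m from the base axis. Payload 14.6 kg.
Tool frame: the origin (TCP) lies where the fingers leave the gripper's body, on its centre line; the fingertips stand 97 mm ahead of it and the grasp point (between the pads) lies 78 mm ahead of it (ctrl.finger_overhang is the distance from the TCP to the fingertips, in m); z points along the fingers, y is the direction in which the jaws open and shut (so a half turn about z gives the same grasp; the last joint's range is limited). The gripper opens to 94 mm and grips with 3 to 60 N. Pads are 16 mm wide; open, the fingers measure 119 mm over their backs; the gripper's body (75 mm by 177 mm) begins 78 mm behind the grasp point.
Start: joints at [-1.201, 0.3, 1.521, -0, 1.321, -0.067], TCP at [0.233, -0.498, 0.303] pointing down, gripper open.
Joint ranges: [-3.03, 3.03], [-0.79, 2.21], [0.23, 2.52], [-1.04, 4.18], [0, 3.07], [-2.55, 2.55]. Speed limits (rad/s): [2.22, 2.22, 2.57, 3.14, 3.14, 3.14].

INTERFACE

Orientations are given as [roll, pitch, yaw] about the fixed x, y, z axes, in that order (R = Rz(yaw) Ry(pitch) Rx(roll)).
In Python, from station import ctrl, imaging, hand_in gives the robot as it stands.
- The arm moves only by the shell command python3 -m pendant 'ROWS' [FORCE]. ROWS is JSON, a list of rows, each a list of 7 numbers: the shift along the tool's x, y, z normalised to -1 to 1, where 1 is 120 mm, then the turn, a rotation vector about the tool's x, y, z normalised to -1 to 1, where 1 is 30 degrees, then the closure, from -1 (fully open) to 1 (shut). A call has 1 to 10 rows; each row shifts and turns the commanded pose from where the row before left it, along the tool's axes as they then stand; what a row does not reach is not made up. A row lasts 1/12 s, in which the tool goes at most 41.7 mm and 7.16 degrees, less where a joint would pass 70% of its speed; a pose out of reach is approached as far as the arm can. A call with a number of a shift or a turn outside -1 to 1 is refused whole. A call with a gripper value outside its range is refused whole. The fingers move at their own pace and stop on an object; FORCE is the grip in N (left out, the last holds). Time passes only in rows, so rows that do not move let the fingers close. It gives the time, the measured TCP pose, the force and the opening at its end, in the units of the state.
- ctrl.get_obs(): the state, without advancing time (a new reading comes with each control period).
- imaging.camera(name): name is "scene" or "top" or "wrist"; returns a dict with "image" (420x560x3 uint8, red, green, blue), "mtx" (3x3 intrinsics, pixels), "rvec" (rotation vector, rad) and "tvec" (3), from world to camera coordinates, as OpenCV has them. Camera axes: x right, y down, z forward; pixel columns grow to the right and rows downward; lengths in m; the calibration is good to about 2 mm. The wrist camera is an equidistant fisheye: a pixel r from the principal point sees the ray r / f radians off the axis. A picture is of the moment at which its call begins. There is no depth.
- hand_in(): hands the job in, once; it reports no verdict.
The state is a dict: "time_s": time; "qpos": joint angles; "joint_vel": joint speeds; "tau": joint torques, N m; "ee_pos": TCP position; "eef_rot": TCP orientation; "force": force on the tool from outside, world axes, zero at the start; "moment": the same for the moment, N m; "grip_width": finger opening in m.
Only numpy, scipy, OpenCV 4.12 (cv2) and the standard library are available. Lean on these libraries where they do the work, as an engineer would, in place of code of your own. Each camera call takes 0.05 s, during which the arm holds its last target.

## Working session

There is one attempt and no reset: what is moved stays moved. The work goes in short steps, Python scripts to look and compute and a shell command to move; the robot and the scene stay as the last step left them, time stands still between calls to the robot, and variables do not carry over. Pictures are saved under pics/ and viewed, and the job is handed in when it is done.

```bash
ls; mkdir -p pics; python3 - <<'E'
from station import ctrl, imaging
import cv2
print(ctrl.get_obs(), ctrl.finger_overhang)
for n in ("scene","top","wrist"):
    c=imaging.camera(n); cv2.imwrite(f"pics/{n}0.png",c["image"][:,:,::-1]); print(n,c["mtx"],c["rvec"],c["tvec"])
E
```

```text
pics
{'time_s': 0.0, 'qpos': array([-1.20062152e+00,  3.00442258e-01,  1.52155161e+00,  2.04461030e-06,
        1.32071225e+00, -6.65493263e-02]), 'joint_vel': array([ 7.71392383e-04, -3.26247069e-05,  6.35403055e-04, -9.42205709e-04,
        9.00185469e-04, -1.01512053e-03]), 'tau': array([-7.87867193e-04, -5.31807375e+01, -3.52737916e+01,  7.08416034e-02,
        2.44519935e-02, -6.79507275e-05]), 'ee_pos': array([ 0.23260545, -0.49823143,  0.30211456]), 'eef_rot': array([-3.14048179e+00, -7.60215804e-05,  4.36723587e-01]), 'force': array([-1.11595727,  0.4859033 ,  0.77973264]), 'moment': array([0.0689881 , 0.03140545, 0.02005688]), 'grip_width': 0.0940015075095241} 0.0972
scene [[515.99122959   0.         279.30993975]
 [  0.         515.99122959 208.01212182]
 [  0.           0.           1.        ]] [ 1.21732822 -2.34861182  0.95354098] [0.34468361 0.37847724 1.16676826]
top [[403.29896726   0.         281.64743809]
 [  0.         403.29896726 216.28759152]
 [  0.           0.           1.        ]] [ 2.15141476 -2.10189358  0.18164918] [0.00604102 0.59108193 1.31133825]
wrist [[325.1922621    0.         278.30751536]
 [  0.         325.1922621  215.6515511 ]
 [  0.           0.           1.        ]] [-2.47841149  1.57677133  0.18820006] [-0.54962226 -0.02424762  0.39033324]
```

View pics/scene0.png

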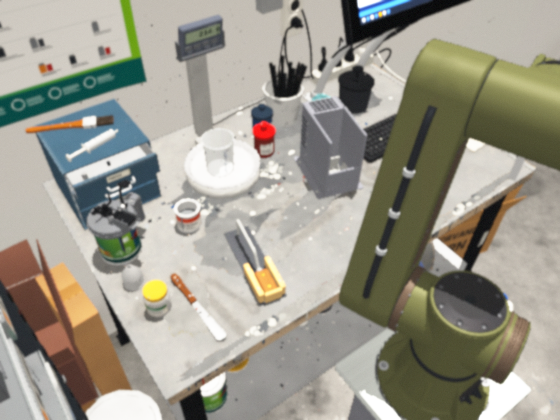

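View pics/top0.png

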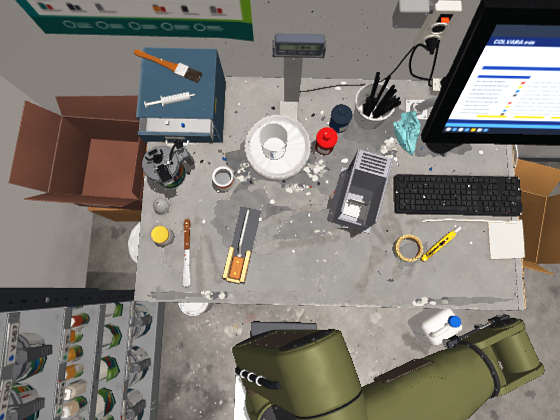

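View pics/wrist0.png

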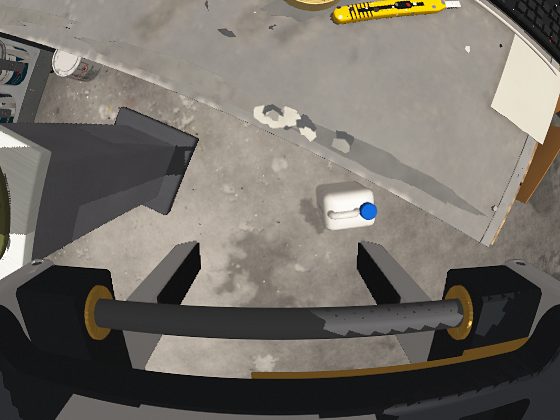

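The top view shows the hook in its shoe (handle ~(237,267), rod up to ~(246,215)), the inlet (~(358,195)), tape (408,247), jar (161,235) and tin (222,178). I'll zoom in next.

```bash
cat > h.py <<'E'
import numpy as np, cv2
from station import ctrl, imaging
def ray(c,uv):
    R=cv2.Rodrigues(c["rvec"])[0]; t=np.ravel(c["tvec"]); o=-R.T@t
    uv=np.atleast_2d(np.array(uv,float)); K=c["mtx"]
    if c.get("fish"):
        p=(uv-K[:2,2])/K[0,0]; r=np.linalg.norm(p,axis=1,keepdims=True)+1e-12
        d=np.hstack([p/r*np.sin(r),np.cos(r)])
    else:
        d=np.hstack([(uv-K[:2,2])/[K[0,0],K[1,1]],np.ones((len(uv),1))])
    return o,d@R
def onz(c,uv,z):
    o,d=ray(c,uv); return o+d*((z-o[2])/d[:,2])[:,None]
def tri(c1,u1,c2,u2):
    o1,d1=ray(c1,u1);o2,d2=ray(c2,u2);out=[]
    for a,b in zip(d1,d2):
        s=np.linalg.lstsq(np.c_[a,-b],o2-o1,rcond=None)[0]
        p,q=o1+a*s[0],o2+b*s[1]; out.append(np.r_[(p+q)/2,np.linalg.norm(p-q)])
    return np.array(out)
def proj(c,P):
    R=cv2.Rodrigues(c["rvec"])[0]; X=np.atleast_2d(P)@R.T+np.ravel(c["tvec"])
    K=c["mtx"]
    if c.get("fish"):
        r=np.linalg.norm(X[:,:2],axis=1,keepdims=True); th=np.arctan2(r,X[:,2:])
        return X[:,:2]/r*th*K[0,0]+K[:2,2]
    return X[:,:2]/X[:,2:]*K[0,0]+K[:2,2]
def cam(n):
    c=imaging.camera(n); c["fish"]=(n=="wrist"); return c
def crop(c,x0,y0,x1,y1,s,fn):
    im=c["image"][y0:y1,x0:x1,::-1]
    cv2.imwrite(fn,cv2.resize(im,None,fx=s,fy=s,interpolation=cv2.INTER_CUBIC))
E
python3 - <<'E'
from h import *
c=cam("top"); crop(c,200,190,300,290,6,"pics/topz.png"); crop(c,310,130,420,270,4,"pics/topi.png")
c=cam("scene"); crop(c,220,210,310,310,6,"pics/scz.png"); crop(c,280,80,400,210,4.5,"pics/sci.png")
E
```

```text
(no output)
```

View pics/topz.png

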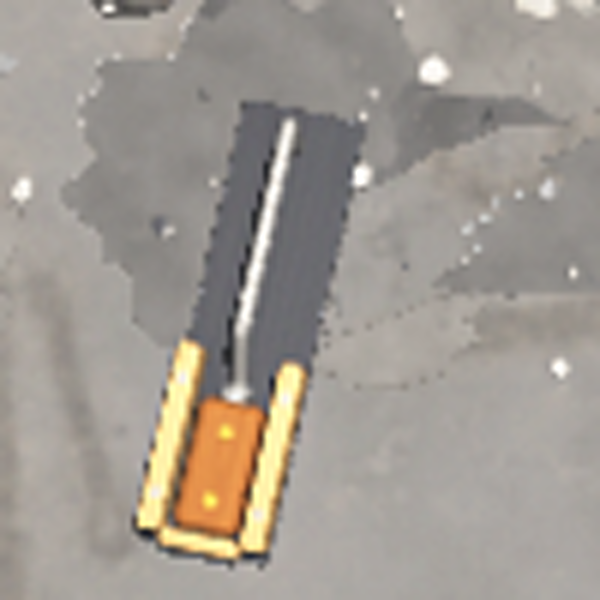

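View pics/topi.png

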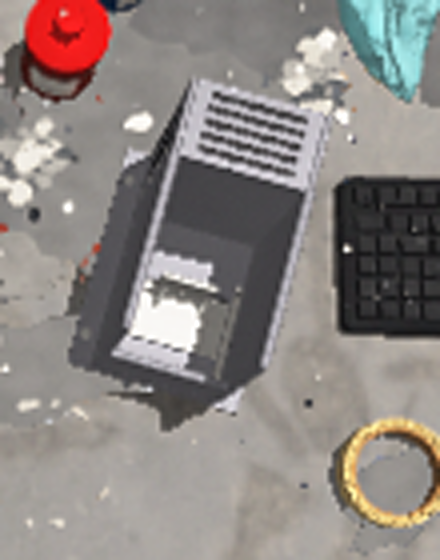

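View pics/scz.png

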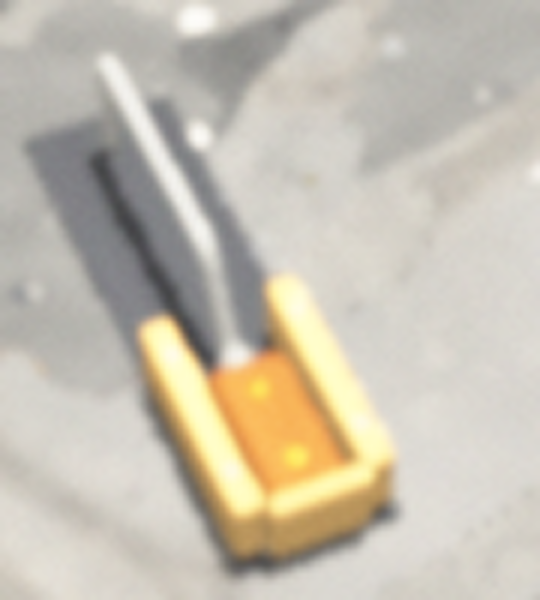

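View pics/sci.png

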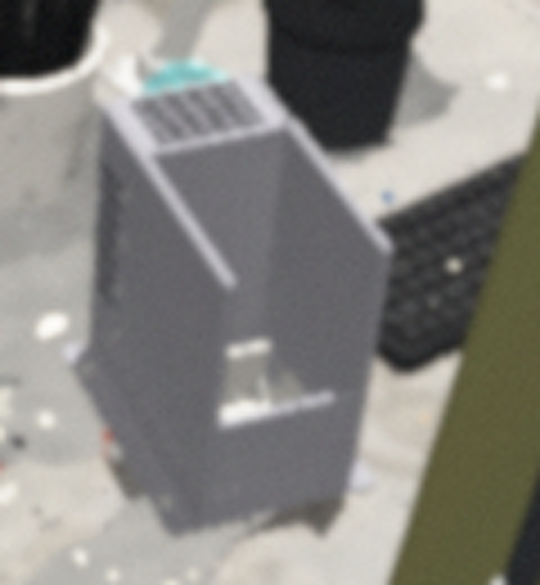

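```bash
python3 - <<'E'
from h import *
np.set_printoptions(precision=4,suppress=True)
c=cam("top"); s=cam("scene")
T=lambda L,o,k:np.array(L,float)/k+o
h=onz(c,T([(203,400),(265,405),(240,530),(178,522)],(200,190),6),.028);print("handle",h,h.mean(0))
print("dots",onz(c,T([(226,432),(209,500)],(200,190),6),.028))
r=onz(c,T([(291,120),(242,325)],(200,190),6),.0645);print("rod",r,np.linalg.norm(r[0]-r[1]))
print("plate",onz(c,T([(243,102),(365,125),(262,565),(140,530)],(200,190),6),.004))
print("rod tri",tri(c,T([(291,120),(242,325)],(200,190),6),s,T([(108,62),(207,245)],(220,210),6)))
lp=onz(c,T([(115,350),(208,378)],(310,130),4),.095);print("lip",lp)
tb=onz(c,T([(155,254),(213,266),(210,283),(150,271)],(310,130),4),.078);print("tab",tb)
ch=onz(c,T([(112,352),(263,368),(327,112),(194,80)],(310,130),4),.21);print("box",ch)
print("lip tri",tri(c,T([(113,352),(205,380)],(310,130),4),s,T([(220,415),(333,397)],(280,80),4.5)))
print("tab tri",tri(c,T([(155,254),(213,266)],(310,130),4),s,T([(228,348),(268,341)],(280,80),4.5)))
E
```

```text
handle [[0.4527 0.1784 0.028 ]
 [0.4507 0.1434 0.028 ]
 [0.3807 0.1545 0.028 ]
 [0.3843 0.1894 0.028 ]] [0.4171 0.1664 0.028 ]
dots [[0.435  0.1647 0.028 ]
 [0.3969 0.1726 0.028 ]]
rod [[0.6075 0.1316 0.0645]
 [0.4917 0.1542 0.0645]] 0.1179473073550556
plate [[0.6292 0.1657 0.004 ]
 [0.6171 0.0937 0.004 ]
 [0.3619 0.1438 0.004 ]
 [0.3799 0.2139 0.004 ]]
rod tri [[0.6081 0.1311 0.0549 0.0035]
 [0.4916 0.154  0.0569 0.0027]]
lip [[ 0.5834 -0.1673  0.095 ]
 [ 0.562  -0.243   0.095 ]]
tab [[ 0.6688 -0.2031  0.078 ]
 [ 0.6596 -0.2515  0.078 ]
 [ 0.645  -0.2488  0.078 ]
 [ 0.6541 -0.1989  0.078 ]]
box [[ 0.5614 -0.1494  0.21  ]
 [ 0.5519 -0.2616  0.21  ]
 [ 0.7515 -0.3139  0.21  ]
 [ 0.7749 -0.2125  0.21  ]]
lip tri [[ 0.581  -0.1651  0.0992  0.0001]
 [ 0.56   -0.2422  0.0911  0.0027]]
tab tri [[ 0.6551 -0.2134  0.0836  0.0333]
 [ 0.6558 -0.2607  0.0642  0.0191]]
```

```bash
python3 - <<'E'
from h import *
c=cam("top"); crop(c,325,145,395,235,6.6,"pics/topi2.png")
c=cam("scene"); crop(c,295,90,370,200,5.4,"pics/sci2.png")
E
```

```text
(no output)
```

View pics/topi2.png

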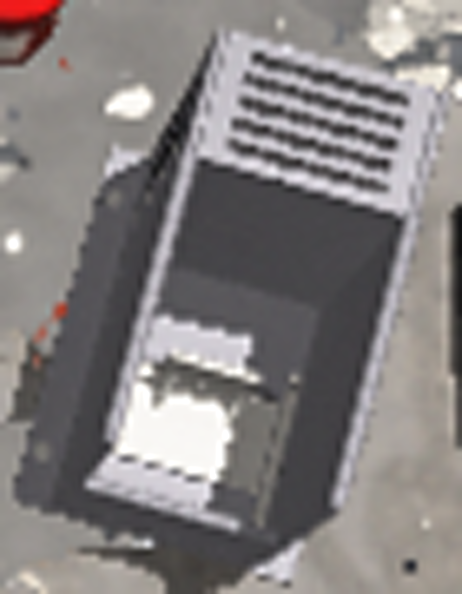

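View pics/sci2.png

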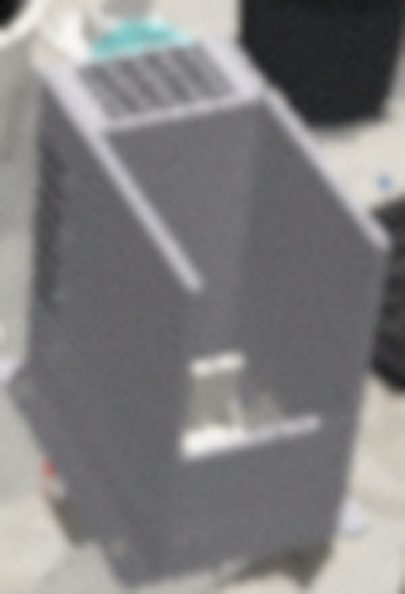

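```bash
python3 - <<'E'
from h import *
np.set_printoptions(precision=4,suppress=True)
c=cam("top"); s=cam("scene")
print("campos",ray(c,[[0,0]])[0],ray(s,[[0,0]])[0])
T=lambda L,o,k:np.array(L,float)/k+o
o=(325,145)
q=onz(c,T([(110,440),(333,508),(445,95),(220,28)],o,6.6),.21);print("cheeks",q)
print("lip",onz(c,T([(85,487),(240,530)],o,6.6),.095))
print("tab",onz(c,T([(155,316),(254,340)],o,6.6),.078))
o2=(295,90);k=5.4
print("scene lip",onz(s,T([(183,456),(320,424)],o2,k),.095))
print("scene cheeks",onz(s,T([(197,290),(385,248),(40,68),(235,40)],o2,k),.21))
print("scene tab",onz(s,T([(190,363),(243,354)],o2,k),.078))
E
```

```text
campos [0.3521 0.0094 1.3946] [-0.2236  0.6043  1.0992]
cheeks [[ 0.5809 -0.1604  0.21  ]
 [ 0.552  -0.2607  0.21  ]
 [ 0.7471 -0.3158  0.21  ]
 [ 0.7773 -0.212   0.21  ]]
lip [[ 0.5791 -0.1644  0.095 ]
 [ 0.5593 -0.2409  0.095 ]]
tab [[ 0.6709 -0.2023  0.078 ]
 [ 0.6596 -0.2523  0.078 ]]
scene lip [[ 0.5769 -0.1623  0.095 ]
 [ 0.5546 -0.2396  0.095 ]]
scene cheeks [[ 0.5768 -0.1588  0.21  ]
 [ 0.5483 -0.2599  0.21  ]
 [ 0.7743 -0.21    0.21  ]
 [ 0.7343 -0.3163  0.21  ]]
scene tab [[ 0.648  -0.2276  0.078 ]
 [ 0.6371 -0.2572  0.078 ]]
```

```bash
python3 - <<'E'
from h import *
np.set_printoptions(precision=4,suppress=True)
c=cam("top"); s=cam("scene")
u=np.array([.9636,-.2672,0]);v=np.array([.2672,.9636,0])
L=np.array([.566,-.2105,.095])
def B(a,b,z): return L*[1,1,0]+a*u+b*v+[0,0,z]
pts=[B(0,.05,.095),B(0,-.05,.095)]+[B(a,b,z) for a in(.079,.083) for z in (.078,.033) for b in(.024,-.024)]+[B(.137,b,.03) for b in (.05,-.05)]+[B(0,b,.03) for b in (.05,-.05)]+[B(a,b,.21) for a in (0,.205) for b in (.056,-.056)]
for cc,o,k,n in((c,(325,145),6.6,"pics/topo.png"),(s,(295,90),5.4,"pics/sco.png")):
    im=cc["image"][:,:,::-1]; x0,y0=o
    im=cv2.resize(im[y0:y0+110,x0:x0+75],None,fx=k,fy=k,interpolation=cv2.INTER_CUBIC)
    for i,p in enumerate(proj(cc,pts)):
        q=tuple(int(t) for t in (p-o)*k); cv2.circle(im,q,2,(0,0,255),-1); cv2.putText(im,str(i),q,0,.4,(0,200,0),1)
    cv2.imwrite(n,im)
E
```

```text
(no output)
```

View pics/topo.png

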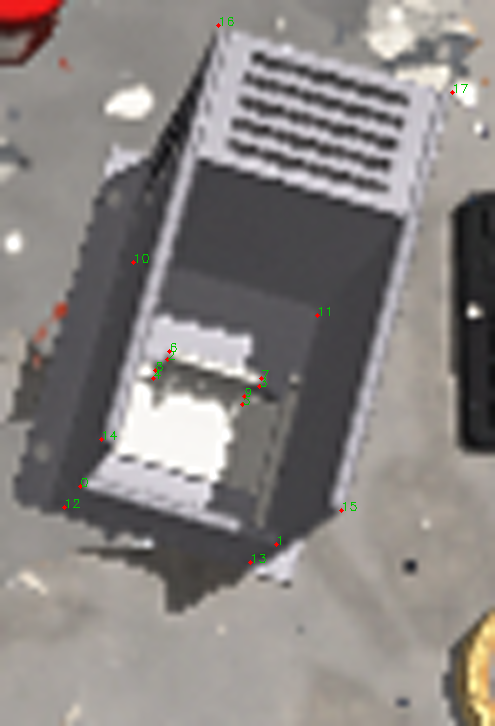

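View pics/sco.png

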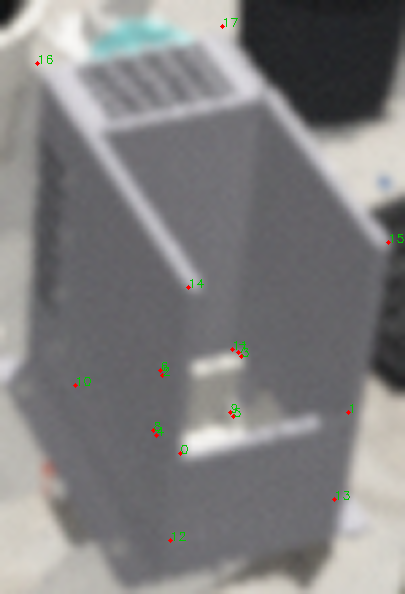

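```bash
python3 - <<'E'
from h import *
from scipy.spatial.transform import Rotation as R
np.set_printoptions(precision=4,suppress=True)
w=cam("wrist"); o=ctrl.get_obs()
Rt=R.from_euler('xyz',o["eef_rot"]).as_matrix()
p,_=ray(w,[[0,0]]); print(Rt.T@(p-o["ee_pos"])); print(Rt, o["time_s"])
print(Rt.T@cv2.Rodrigues(w["rvec"])[0].T)
E
```

```text
[ 0.0679  0.0001 -0.0824]
[[ 0.9061  0.423  -0.    ]
 [ 0.423  -0.9061 -0.    ]
 [-0.      0.     -1.    ]] 0.7
[[ 0.0007 -0.9723 -0.2336]
 [ 1.      0.0007 -0.    ]
 [ 0.0002 -0.2336  0.9723]]
```

```bash
cat > plan.py <<'E'
import sys, numpy as np, math
from station import ctrl
from scipy.spatial.transform import Rotation as R
# usage: plan.py x y z yaw_deg n grip
x,y,z,yaw,n,g=map(float,sys.argv[1:7]); n=int(n)
o=ctrl.get_obs(); p=np.array(o["ee_pos"]); r=R.from_euler('xyz',o["eef_rot"])
# keep tilt corrected to pure down at target
rt=R.from_euler('xyz',[math.pi,0,math.radians(yaw)])
rv=(r.inv()*rt).as_rotvec()
d=(np.array([x,y,z])-p)/n
print("from",np.round(p,4),np.degrees(o["eef_rot"]).round(2),"step mm",1000*np.linalg.norm(d),"deg",np.degrees(np.linalg.norm(rv))/n)
rows=[]
for i in range(n):
    ri=r*R.from_rotvec(rv*i/n)
    s=ri.inv().apply(d)/.12
    rows.append([round(float(a),3)+0 for a in list(s)+list(rv/n/math.radians(30))]+[g])
for i in range(0,n,10): print(str(rows[i:i+10]).replace(" ",""))
E
python3 plan.py .513 .149 .26 169 24 -1
```

```text
from [ 0.2327 -0.4984  0.3027] [180.     0.    25.02] step mm 29.447898521381532 deg 5.9989686772694055
[[0.183,-0.163,0.015,0.0,0.0,-0.2,-1.0],[0.199,-0.142,0.015,0.0,0.0,-0.2,-1.0],[0.213,-0.121,0.015,0.0,0.0,-0.2,-1.0],[0.225,-0.098,0.015,0.0,0.0,-0.2,-1.0],[0.234,-0.074,0.015,0.0,0.0,-0.2,-1.0],[0.24,-0.049,0.015,0.0,0.0,-0.2,-1.0],[0.244,-0.024,0.015,0.0,0.0,-0.2,-1.0],[0.245,0.002,0.015,0.0,0.0,-0.2,-1.0],[0.243,0.027,0.015,0.0,0.0,-0.2,-1.0],[0.239,0.053,0.015,0.0,0.0,-0.2,-1.0]]
[[0.232,0.077,0.015,0.0,0.0,-0.2,-1.0],[0.223,0.101,0.015,0.0,0.0,-0.2,-1.0],[0.211,0.124,0.015,0.0,0.0,-0.2,-1.0],[0.197,0.145,0.015,0.0,0.0,-0.2,-1.0],[0.181,0.165,0.015,0.0,0.0,-0.2,-1.0],[0.163,0.183,0.015,0.0,0.0,-0.2,-1.0],[0.143,0.199,0.015,0.0,0.0,-0.2,-1.0],[0.121,0.213,0.015,0.0,0.0,-0.2,-1.0],[0.098,0.225,0.015,0.0,0.0,-0.2,-1.0],[0.074,0.234,0.015,0.0,0.0,-0.2,-1.0]]
[[0.049,0.24,0.015,0.0,0.0,-0.2,-1.0],[0.024,0.244,0.015,0.0,0.0,-0.2,-1.0],[-0.002,0.245,0.015,0.0,0.0,-0.2,-1.0],[-0.027,0.243,0.015,0.0,0.0,-0.2,-1.0]]
```

```bash
python3 -m pendant '[[0.18,-0.16,0.01,0,0,-0.2,-1],[0.2,-0.14,0.01,0,0,-0.2,-1],[0.21,-0.12,0.01,0,0,-0.2,-1],[0.225,-0.1,0.01,0,0,-0.2,-1],[0.235,-0.075,0.01,0,0,-0.2,-1],[0.24,-0.05,0.01,0,0,-0.2,-1],[0.245,-0.025,0.01,0,0,-0.2,-1],[0.245,0,0.01,0,0,-0.2,-1],[0.245,0.025,0.01,0,0,-0.2,-1],[0.24,0.05,0.01,0,0,-0.2,-1]]'
python3 -m pendant '[[0.23,0.075,0.02,0,0,-0.2,-1],[0.225,0.1,0.02,0,0,-0.2,-1],[0.21,0.125,0.02,0,0,-0.2,-1],[0.2,0.145,0.02,0,0,-0.2,-1],[0.18,0.165,0.02,0,0,-0.2,-1],[0.16,0.18,0.02,0,0,-0.2,-1],[0.14,0.2,0.02,0,0,-0.2,-1],[0.12,0.21,0.02,0,0,-0.2,-1],[0.1,0.225,0.02,0,0,-0.2,-1],[0.075,0.235,0.02,0,0,-0.2,-1]]'
python3 -m pendant '[[0.05,0.24,0.02,0,0,-0.2,-1],[0.025,0.245,0.02,0,0,-0.2,-1],[0,0.245,0.02,0,0,-0.2,-1],[-0.025,0.245,0.02,0,0,-0.2,-1],[0,0,0,0,0,0,-1],[0,0,0,0,0,0,-1]]'
python3 - <<'E'
from h import *
w=cam("wrist"); cv2.imwrite("pics/w1.png",w["image"][:,:,::-1]); print(ctrl.get_obs()["qpos"].round(3))
E
python3 plan.py .513 .149 .26 169 1 -1
```

```text
time_s: 1.53
ee_pos: [0.3485, -0.227, 0.2908]
eef_rot: [3.141, 0.0, 1.489]
force: [0.9, 0.8, -0.4]
grip_width: 0.0938
time_s: 2.37
ee_pos: [0.4645, 0.0425, 0.2667]
eef_rot: [3.141, 0.0, 2.536]
force: [0.1, 0.8, -0.2]
grip_width: 0.094
time_s: 2.87
ee_pos: [0.5103, 0.1504, 0.2565]
eef_rot: [-3.141, -0.001, 2.952]
force: [-0.3, 0.5, 1.1]
grip_width: 0.0942
[ 0.216  0.302  1.629 -0.     1.211 -1.162]
from [0.5101 0.1496 0.2568] [-1.7998e+02 -3.0000e-02  1.6900e+02] step mm 4.336103879232796 deg 0.036142881047227404
[[-0.024,0.0,-0.027,-0.001,-0.001,0.0,-1.0]]
```

View pics/w1.png

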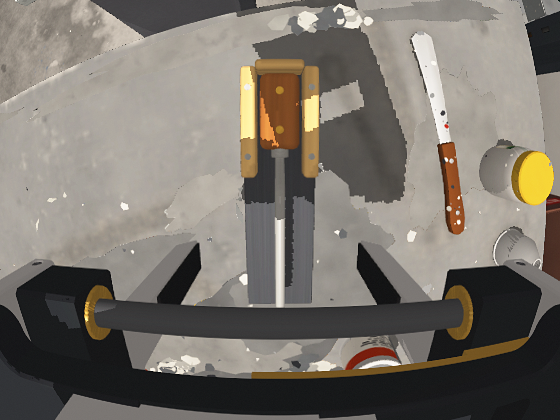

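The wrist view shows the handle in its shoe (centre ~(279,113)), and the rod straight down at column ~280 between the fingers. I'll check it against the top-view estimate.

```bash
python3 - <<'E'
from h import *
np.set_printoptions(precision=4,suppress=True)
w=cam("wrist")
a=onz(w,[(260,73),(297,73),(301,150),(262,150)],.028); print(a,a.mean(0))
r=onz(w,[(280,215),(280,290)],.0645); print(r)
E
```

```text
[[0.3781 0.1577 0.028 ]
 [0.3848 0.1921 0.028 ]
 [0.4588 0.1818 0.028 ]
 [0.4518 0.1453 0.028 ]] [0.4183 0.1693 0.028 ]
[[0.5089 0.1516 0.0645]
 [0.5798 0.138  0.0645]]
```

```bash
python3 -m pendant '[[-0.024,0.01,0.2,0,0,0,-1],[0,0,0.2,0,0,0,-1],[0,0,0.2,0,0,0,-1],[0,0,0.2,0,0,0,-1],[0,0,0.12,0,0,0,-1],[0,0,0.06,0,0,0,-1],[0,0,0,0,0,0,-1]]'
python3 plan.py .513 .1505 .14 169 1 -1
```

```text
time_s: 3.55
ee_pos: [0.5129, 0.1492, 0.1385]
eef_rot: [-3.141, -0.002, 2.948]
force: [0.4, 0.6, 0.2]
grip_width: 0.0939
from [0.5129 0.1492 0.1385] [-1.7995e+02 -1.0000e-01  1.6893e+02] step mm 1.930252021600069 deg 0.1331164653908339
[[0.001,0.01,-0.012,-0.002,-0.003,-0.002,-1.0]]
```

```bash
python3 -m pendant '[[0,0.01,-0.01,0,0,0,0.2],[0,0,0,0,0,0,1],[0,0,0,0,0,0,1],[0,0,0,0,0,0,1],[0,0,0,0,0,0,1],[0,0,0,0,0,0,1],[0,0,0,0,0,0,1],[0,0,0,0,0,0,1]]' 45
```

```text
time_s: 4.22
ee_pos: [0.5136, 0.1513, 0.1407]
eef_rot: [-3.142, -0.0, 2.95]
force: [-0.3, -0.3, -0.6]
grip_width: 0.0443
```

```bash
python3 -m pendant '[[0,0,0,0,0,0,1],[0,0,0,0,0,0,1],[0,0,0,0,0,0,1],[0,0,0,0,0,0,1],[0,0,0,0,0,0,1],[0,0,0,0,0,0,1],[0,0,0,0,0,0,1],[0,0,0,0,0,0,1]]'
```

```text
time_s: 4.88
ee_pos: [0.5136, 0.1513, 0.1406]
eef_rot: [-3.142, -0.0, 2.95]
force: [-0.0, 0.9, -0.9]
grip_width: 0.008
```

Gripped: the opening is 8–9 mm, which is the rod. Now I'll lift it straight up slowly.

```bash
python3 -m pendant '[[0,0,0,0,0,0,1],[0,0,-0.04,0,0,0,1],[0,0,-0.08,0,0,0,1],[0,0,-0.1,0,0,0,1],[0,0,-0.12,0,0,0,1],[0,0,-0.12,0,0,0,1],[0,0,-0.12,0,0,0,1],[0,0,-0.08,0,0,0,1],[0,0,0,0,0,0,1]]'
python3 - <<'E'
from h import *
w=cam("wrist"); cv2.imwrite("pics/w2.png",w["image"][:,:,::-1]); s=cam("scene");crop(s,200,150,340,310,3.7,"pics/s2.png")
E
```

```text
time_s: 5.63
ee_pos: [0.5142, 0.1515, 0.2227]
eef_rot: [3.14, 0.004, 2.95]
force: [0.2, 0.2, -1.7]
grip_width: 0.0074
```

View pics/w2.png

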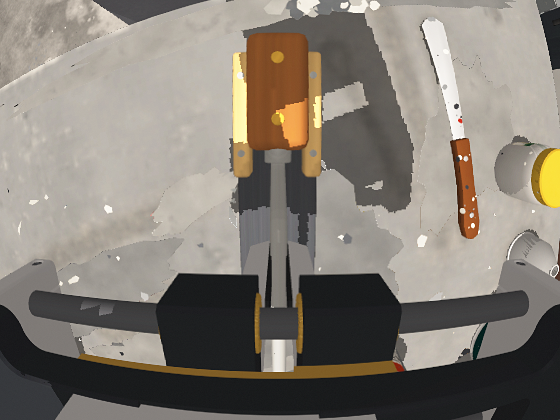

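View pics/s2.png

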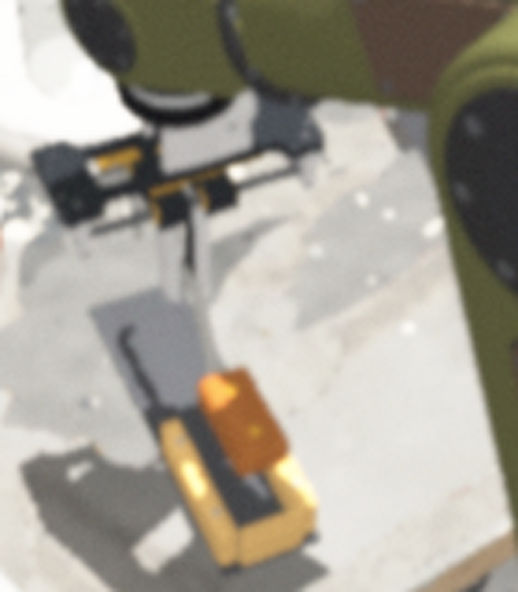

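The hook is out of the shoe: handle at (246–308, 33–150) in the wrist view, seemingly in line with the tool. I'll check for pitch using the known 38 mm handle width.

```bash
python3 - <<'E'
from h import *
np.set_printoptions(precision=4,suppress=True)
w=cam("wrist")
for z in (.09,.1,.105,.11,.115,.12):
    a=onz(w,[(247.5,37),(307,36),(308,147),(247,147)],z); print(z,np.linalg.norm(a[0]-a[1]),np.linalg.norm(a[2]-a[3]),np.linalg.norm((a[0]+a[1]-a[2]-a[3])/2),a.mean(0))
E
python3 plan.py .511 .015 .235 165 6 1;python3 -c "print(1)"
```

```text
0.09 0.03894363458796268 0.03967361182727824 0.07467217429805256 [0.4162 0.1698 0.09  ]
0.1 0.037110152550227454 0.037805762166428204 0.07115657818734877 [0.4177 0.1696 0.1   ]
0.105 0.03619341153135987 0.036871837336003216 0.06939878013199684 [0.4184 0.1694 0.105 ]
0.11 0.03527667051249226 0.03593791250557821 0.067640982076645 [0.4191 0.1693 0.11  ]
0.115 0.03435992949362465 0.035003987675153156 0.06588318402129303 [0.4199 0.1692 0.115 ]
0.12 0.03344318847475706 0.03407006284472815 0.06412538596594114 [0.4206 0.169  0.12  ]
from [0.5134 0.1513 0.2194] [-1.7999e+02 -3.0000e-02  1.6903e+02] step mm 22.8627011936627 deg 0.6710246847210962
[[-0.033,-0.186,-0.022,0.0,0.0,0.022,1.0],[-0.035,-0.186,-0.022,0.0,0.0,0.022,1.0],[-0.037,-0.186,-0.022,0.0,0.0,0.022,1.0],[-0.039,-0.185,-0.022,0.0,0.0,0.022,1.0],[-0.042,-0.185,-0.022,0.0,0.0,0.022,1.0],[-0.044,-0.184,-0.022,0.0,0.0,0.022,1.0]]
1
```

```bash
python3 -m pendant '[[-0.03,-0.1,0,0,0,0.02,1],[-0.03,-0.18,0,0,0,0.02,1],[-0.04,-0.19,0,0,0,0.02,1],[-0.04,-0.19,0,0,0,0.02,1],[-0.04,-0.19,0,0,0,0.03,1],[-0.04,-0.17,0,0,0,0.02,1],[-0.01,-0.1,0,0,0,0,1],[0,0,0,0,0,0,1],[0,0,0,0,0,0,1]]'
python3 -m pendant '[[0,0,0.1,0,0,0,1],[0,0,0.14,0,0,0,1],[0,0,0.14,0,0,0,1],[0,0,0.12,0,0,0,1],[0,0,0.1,0,0,0,1],[0,0,0.04,0,0,0,1],[0,0,0,0,0,0,1],[0,0,0,0,0,0,1]]'
python3 - <<'E'
from h import *
s=cam("scene");crop(s,200,120,400,310,3,"pics/s3.png")
w=cam("wrist"); cv2.imwrite("pics/w3.png",w["image"][:,:,::-1]);
E
```

```text
time_s: 6.53
ee_pos: [0.5105, 0.0139, 0.2195]
eef_rot: [3.142, -0.001, 2.881]
force: [-0.3, 0.4, -2.6]
grip_width: 0.0078
time_s: 7.2
ee_pos: [0.5108, 0.0147, 0.1434]
eef_rot: [3.142, 0.0, 2.883]
force: [0.1, 0.2, -1.4]
grip_width: 0.0071
```

View pics/s3.png

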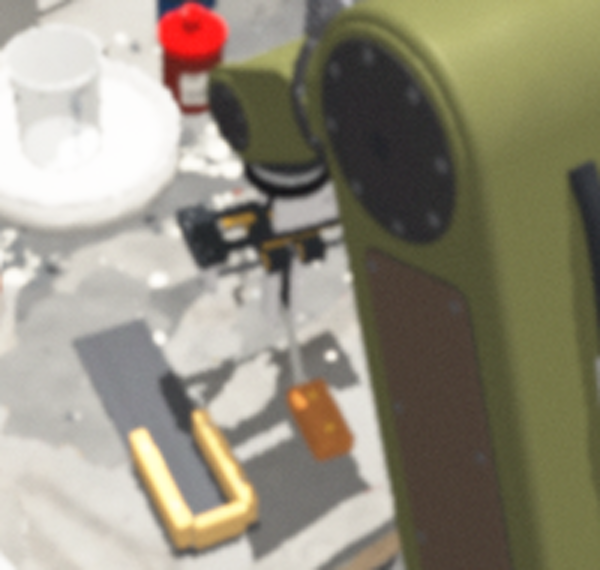

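View pics/w3.png

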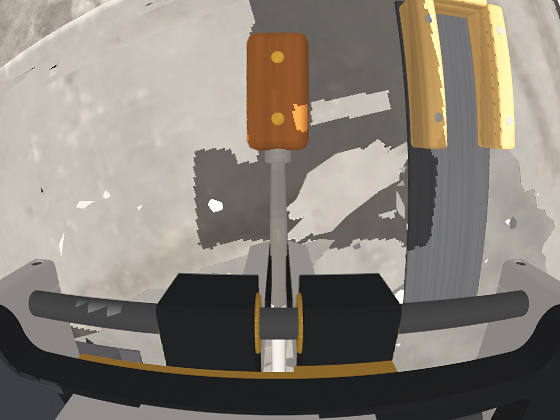

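The hook is held over clear bench, well to the right of the plate. I'll lower the last few millimetres.

```bash
python3 -m pendant '[[0,0,0.02,0,0,0,1],[0,0,0.02,0,0,0,1],[0,0,0.015,0,0,0,1],[0,0,0,0,0,0,1]]'
python3 -m pendant '[[0,0,0.008,0,0,0,1],[0,0,0,0,0,0,1]]'
```

```text
time_s: 7.63
ee_pos: [0.5108, 0.0141, 0.1366]
eef_rot: [3.142, 0.0, 2.882]
force: [-0.8, -0.4, 1.2]
grip_width: 0.0078
time_s: 7.8
ee_pos: [0.5109, 0.0141, 0.1364]
eef_rot: [3.142, 0.001, 2.882]
force: [-4.5, -0.3, 11.6]
grip_width: 0.0075
```

Contact is felt (11.6 N). I'll relax slightly and open.

```bash
python3 -m pendant '[[0,0,-0.006,0,0,0,1],[0,0,0,0,0,0,0.75],[0,0,0,0,0,0,0.6],[0,0,0,0,0,0,-1],[0,0,0,0,0,0,-1],[0,0,0,0,0,0,-1],[0,0,0,0,0,0,-1],[0,0,0,0,0,0,-1],[0,0,0,0,0,0,-1],[0,0,0,0,0,0,-1]]'
python3 -m pendant '[[0,0,0,0,0,0,-1],[0,0,0,0,0,0,-1],[0,0,0,0,0,0,-1],[0,0,-0.1,0,0,0,-1],[0,0,-0.25,0,0,0,-1],[0,0,-0.25,0,0,0,-1],[0,0,-0.2,0,0,0,-1],[0,0,0,0,0,0,-1],[0,0,0,0,0,0,-1]]'
python3 - <<'E'
from h import *
w=cam("wrist"); cv2.imwrite("pics/w4.png",w["image"][:,:,::-1]);
t=cam("top");crop(t,200,190,340,290,5,"pics/t4.png")
E
```

```text
time_s: 8.63
ee_pos: [0.5107, 0.0142, 0.1362]
eef_rot: [3.142, -0.0, 2.882]
force: [-0.7, -0.8, -0.2]
grip_width: 0.0616
time_s: 9.38
ee_pos: [0.5109, 0.0142, 0.2331]
eef_rot: [3.141, 0.002, 2.882]
force: [0.5, -0.1, -0.9]
grip_width: 0.0939
```

View pics/w4.png

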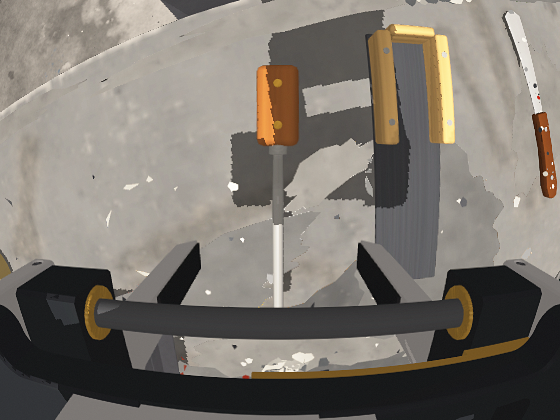

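View pics/t4.png

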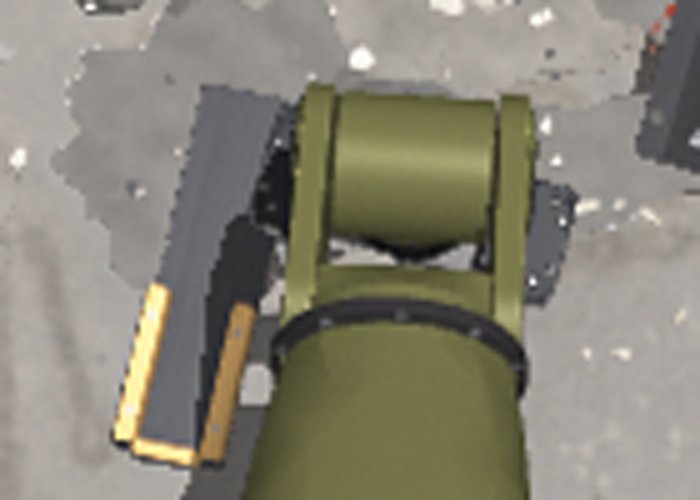

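The hook stands upright on the bench, handle at (257–299, 66–146) in the wrist view and rod at column ~278. Next I'll measure the handle.

```bash
python3 - <<'E'
from h import *
np.set_printoptions(precision=4,suppress=True)
w=cam("wrist")
a=onz(w,[(258,67),(297,67),(299,145),(257,145)],.024); print(a,a.mean(0),np.linalg.norm(a[2]-a[3]))
r=onz(w,[(278.5,200),(278.5,290)],.0605); print(r,np.degrees(np.arctan2(*(r[1]-r[0])[1::-1])))
d=(a[2]+a[3]-a[0]-a[1])[:2];print(np.degrees(np.arctan2(d[1],d[0])))
o=ctrl.get_obs();y=o["eef_rot"][2]-np.pi;print("tcp-based handle",o["ee_pos"][:2]-.098*np.array([np.cos(y),np.sin(y)]))
E
```

```text
[[0.3776 0.0311 0.024 ]
 [0.3865 0.0644 0.024 ]
 [0.4552 0.0481 0.024 ]
 [0.4457 0.0121 0.024 ]] [0.4163 0.0389 0.024 ] 0.037184513784373104
[[ 0.492   0.0196  0.0605]
 [ 0.5681 -0.0006  0.0605]] -14.827981432173411
-14.479658428854039
tcp-based handle [0.4156 0.0394]
```

```bash
python3 plan.py .416 .0392 .15 165.1 5 -1
```

```text
from [0.5103 0.0142 0.231 ] [-1.7998e+02 -1.1000e-01  1.6513e+02] step mm 25.36013505526131 deg 0.022845839355555668
[[0.162,0.0,0.135,0.0,-0.001,0.0,-1.0],[0.162,0.0,0.135,0.0,-0.001,0.0,-1.0],[0.162,0.0,0.135,0.0,-0.001,0.0,-1.0],[0.162,0.0,0.135,0.0,-0.001,0.0,-1.0],[0.162,0.0,0.135,0.0,-0.001,0.0,-1.0]]
```

```bash
python3 -m pendant '[[0.1,0,0,0,0,0,-1],[0.2,0,0,0,0,0,-1],[0.25,0,0.05,0,0,0,-1],[0.2,0,0.12,0,0,0,-1],[0.06,0,0.2,0,0,0,-1],[0,0,0.2,0,0,0,-1],[0,0,0.12,0,0,0,-1],[0,0,0,0,0,0,-1],[0,0,0,0,0,0,-1]]'
python3 plan.py .416 .0392 .1005 165.1 3 -1
```

```text
time_s: 10.28
ee_pos: [0.4164, 0.0392, 0.1488]
eef_rot: [-3.141, -0.002, 2.882]
force: [1.0, -0.7, -0.1]
grip_width: 0.0942
from [0.4164 0.0392 0.1488] [-1.7996e+02 -1.4000e-01  1.6513e+02] step mm 16.086017698684643 deg 0.04977190641000182
[[0.001,0.0,0.134,0.0,-0.002,0.0,-1.0],[0.001,0.0,0.134,0.0,-0.002,0.0,-1.0],[0.001,0.0,0.134,0.0,-0.002,0.0,-1.0]]
```

```bash
python3 -m pendant '[[0,0,0.14,0,0,0,-1],[0,0,0.14,0,0,0,-1],[0,0,0.08,0,0,0,-1],[0,0,0.03,0,0,0,-1],[0,0,0,0,0,0,-1],[0,0,0,0,0,0,-1]]'
```

```text
time_s: 10.78
ee_pos: [0.4171, 0.0392, 0.1033]
eef_rot: [3.141, 0.001, 2.882]
force: [-0.6, 0.7, 0.7]
grip_width: 0.0938
```

```bash
python3 -m pendant '[[0,0,0.015,0,0,0,0.2],[0,0,0,0,0,0,1],[0,0,0,0,0,0,1],[0,0,0,0,0,0,1],[0,0,0,0,0,0,1],[0,0,0,0,0,0,1],[0,0,0,0,0,0,1],[0,0,0,0,0,0,1],[0,0,0,0,0,0,1],[0,0,0,0,0,0,1]]' 50
python3 -m pendant '[[0,0,0,0,0,0,1],[0,0,0,0,0,0,1],[0,0,-0.02,0,0,0,1],[0,0,-0.06,0,0,0,1],[0,0,-0.1,0,0,0,1],[0,0,-0.1,0,0,0,1],[0,0,-0.05,0,0,0,1],[0,0,0,0,0,0,1]]'
python3 - <<'E'
from h import *
t=cam("top");crop(t,200,170,400,290,3.9,"pics/t5.png")
s=cam("scene");crop(s,200,120,400,310,3,"pics/s5.png")
w=cam("wrist"); cv2.imwrite("pics/w5.png",w["image"][:,:,::-1]);
E
```

```text
time_s: 11.62
ee_pos: [0.4167, 0.0392, 0.1008]
eef_rot: [-3.142, -0.0, 2.882]
force: [-0.4, -0.4, 1.4]
grip_width: 0.0378
time_s: 12.28
ee_pos: [0.4172, 0.0392, 0.1417]
eef_rot: [3.141, 0.002, 2.882]
force: [-0.2, 0.3, -1.0]
grip_width: 0.0376
```

View pics/t5.png

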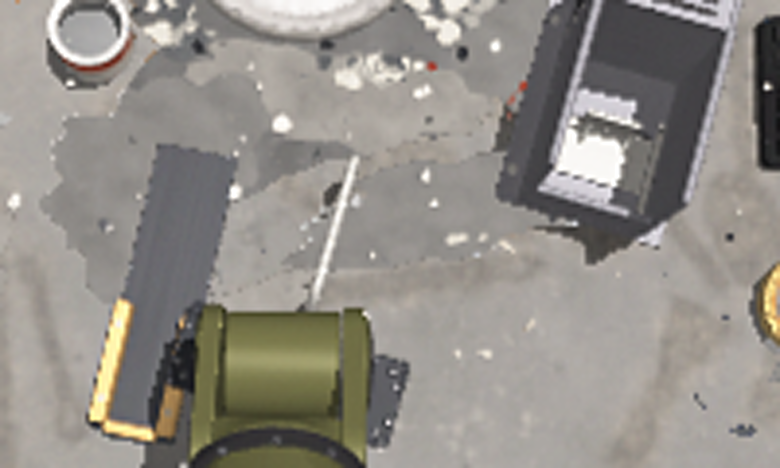

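View pics/s5.png

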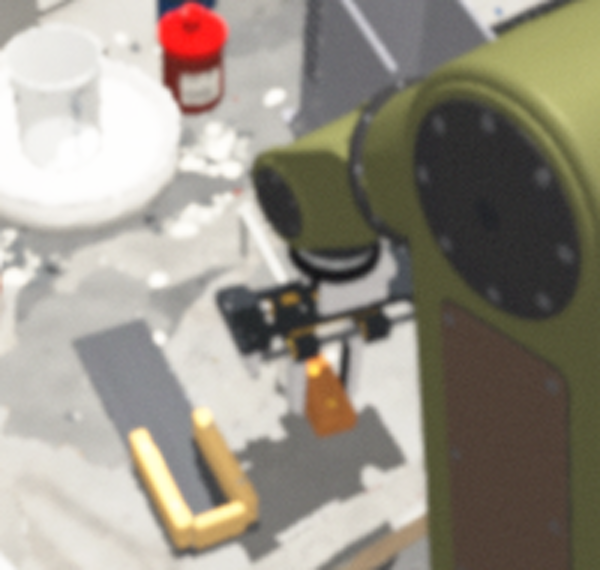

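View pics/w5.png

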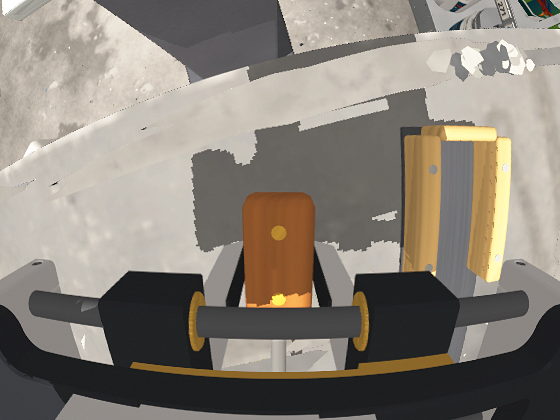

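```bash
python3 - <<'E'
from h import *
np.set_printoptions(precision=4,suppress=True)
t=cam("top"); im=t["image"].astype(int)
print(ctrl.get_obs()["ee_pos"])
pts=np.array([(355.5,158),(317,297)])/3.9+[200,170]
for z in (.09,.1035,.115):
    a=onz(t,pts,z); d=a[0]-a[1]; print(z,a,np.degrees(np.arctan2(d[1],d[0])), np.linalg.norm(a[0][:2]-[.4168,.0392]))
E
```

```text
[0.4164 0.0392 0.1399]
0.09 [[ 0.6041 -0.0113  0.09  ]
 [ 0.4857  0.0184  0.09  ]] -14.08591691979156 0.19399002495656031
0.1035 [[ 0.6015 -0.0111  0.1035]
 [ 0.4843  0.0183  0.1035]] -14.085916919791561 0.19141751284216277
0.115 [[ 0.5993 -0.0109  0.115 ]
 [ 0.4831  0.0182  0.115 ]] -14.085916919791549 0.18922705582422344
```

```bash
python3 plan.py .350 .02 .232 164.7 6 1; python3 - <<'E'
import numpy as np
E
sed 's/^o=ctrl.get_obs.*/p=np.array([.35,.02,.232]);r=R.from_euler("xyz",[math.pi,0,math.radians(164.7)]);o={"eef_rot":r.as_euler("xyz")}/' plan.py > plan2.py; python3 plan2.py .354 -.1517 .232 164.5 7 1
```

```text
from [0.4164 0.0392 0.1399] [-1.7999e+02 -5.0000e-02  1.6513e+02] step mm 19.19327016626234 deg 0.07166730655753939
[[0.082,-0.049,-0.128,0.0,0.0,0.002,1.0],[0.082,-0.05,-0.128,0.0,0.0,0.002,1.0],[0.082,-0.05,-0.128,0.0,0.0,0.002,1.0],[0.082,-0.05,-0.128,0.0,0.0,0.002,1.0],[0.082,-0.05,-0.128,0.0,0.0,0.002,1.0],[0.082,-0.05,-0.128,0.0,0.0,0.002,1.0]]
from [0.35  0.02  0.232] [180.    0.  164.7] step mm 24.53522665350323 deg 0.02857142857142619
[[-0.059,-0.196,0.0,0.0,0.0,0.001,1.0],[-0.059,-0.196,0.0,0.0,0.0,0.001,1.0],[-0.059,-0.196,0.0,0.0,0.0,0.001,1.0],[-0.059,-0.196,0.0,0.0,0.0,0.001,1.0],[-0.059,-0.196,0.0,0.0,0.0,0.001,1.0],[-0.059,-0.196,0.0,0.0,0.0,0.001,1.0],[-0.059,-0.196,0.0,0.0,0.0,0.001,1.0]]
```

```bash
python3 -m pendant '[[0.04,-0.03,-0.08,0,0,0.002,1],[0.08,-0.05,-0.13,0,0,0.002,1],[0.08,-0.05,-0.13,0,0,0.002,1],[0.08,-0.05,-0.13,0,0,0.002,1],[0.08,-0.05,-0.13,0,0,0.002,1],[0.08,-0.05,-0.13,0,0,0.002,1],[0.05,-0.03,-0.04,0,0,0,1]]'
python3 -m pendant '[[-0.04,-0.1,0,0,0,0.002,1],[-0.06,-0.19,0,0,0,0.001,1],[-0.06,-0.2,0,0,0,0.001,1],[-0.06,-0.2,0,0,0,0.001,1],[-0.06,-0.2,0,0,0,0.001,1],[-0.06,-0.2,0,0,0,0,1],[-0.06,-0.19,0,0,0,0,1],[-0.04,-0.11,0,0,0,0,1],[0,0,0,0,0,0,1],[0,0,0,0,0,0,1]]'
python3 - <<'E'
from h import *
t=cam("top");crop(t,260,130,420,280,4,"pics/t6.png")
E
python3 plan.py .4831 -.1875 .232 164.5 6 1
```

```text
time_s: 13.07
ee_pos: [0.3498, 0.0183, 0.234]
eef_rot: [3.141, 0.001, 2.876]
force: [-0.2, 0.2, -0.9]
grip_width: 0.0374
time_s: 13.9
ee_pos: [0.3568, -0.1564, 0.2319]
eef_rot: [3.141, -0.002, 2.871]
force: [0.4, 0.1, -1.8]
grip_width: 0.0377
from [ 0.3568 -0.1559  0.2321] [ 1.7998e+02 -7.0000e-02  1.6456e+02] step mm 21.697833716334998 deg 0.016569186256784208
[[-0.181,0.004,0.0,0.0,0.0,0.0,1.0],[-0.181,0.004,0.0,0.0,0.0,0.0,1.0],[-0.181,0.004,0.0,0.0,0.0,0.0,1.0],[-0.181,0.005,0.0,0.0,0.0,0.0,1.0],[-0.181,0.005,0.0,0.0,0.0,0.0,1.0],[-0.181,0.005,0.0,0.0,0.0,0.0,1.0]]
```

View pics/t6.png

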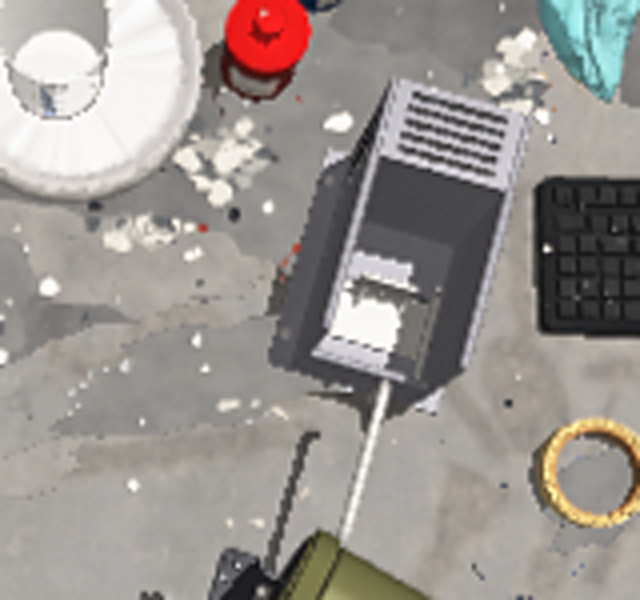

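The top view shows the rod end at (385,380) in the crop, just in front of the lip, pointing into the bay. I'll get its offset in inlet coordinates.

```bash
python3 - <<'E'
from h import *
np.set_printoptions(precision=4,suppress=True)
t=cam("top"); o=ctrl.get_obs(); print(o["ee_pos"])
u=np.array([.9636,-.2672]);v=np.array([.2672,.9636]);L=np.array([.566,-.2105])
def I(p): d=np.asarray(p)[:,:2]-L; return np.c_[d@u,d@v]
z=o["ee_pos"][2]-.1008+.0605
a=onz(t,np.array([(386,382),(345,540)])/4+[260,130],z); print(z,a,I(a),I([o["ee_pos"]]))
d=a[0]-a[1];print(np.degrees(np.arctan2(d[1],d[0])))
E
```

```text
[ 0.3569 -0.1556  0.2323]
0.19200253622834756 [[ 0.5429 -0.2075  0.192 ]
 [ 0.4237 -0.1761  0.192 ]] [[-0.023  -0.0033]
 [-0.1463 -0.0049]] [[-0.2162 -0.003 ]]
-14.76100359150304
```

```bash
python3 -m pendant '[[-0.1,0.005,0,0,0,0,1],[-0.18,0.005,0,0,0,0,1],[-0.2,0.005,0,0,0,0,1],[-0.2,0.005,0,0,0,0,1],[-0.2,0.005,0,0,0,0,1],[-0.15,0,0,0,0,0,1],[-0.06,0,0,0,0,0,1],[0,0,0,0,0,0,1],[0,0,0,0,0,0,1]]'
python3 - <<'E'
from h import *
t=cam("top");crop(t,300,130,420,270,4.2,"pics/t7.png")
s=cam("scene");crop(s,240,60,400,220,3.7,"pics/s7.png")
E
python3 plan.py .4831 -.1875 .232 164.5 1 1
```

```text
time_s: 14.75
ee_pos: [0.4834, -0.1874, 0.2325]
eef_rot: [3.141, -0.001, 2.873]
force: [-0.5, -0.0, -2.2]
grip_width: 0.0375
from [ 0.4831 -0.1877  0.2328] [ 1.800e+02 -2.000e-02  1.646e+02] step mm 0.8518388346717399 deg 0.0995578117264086
[[0.001,0.002,0.007,0.0,-0.001,0.003,1.0]]
```

View pics/t7.png

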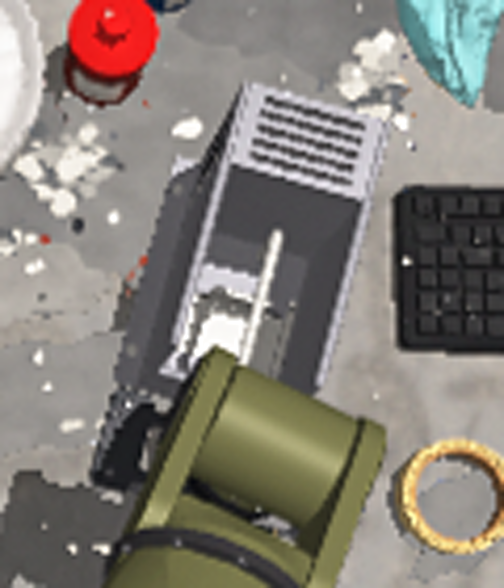

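View pics/s7.png

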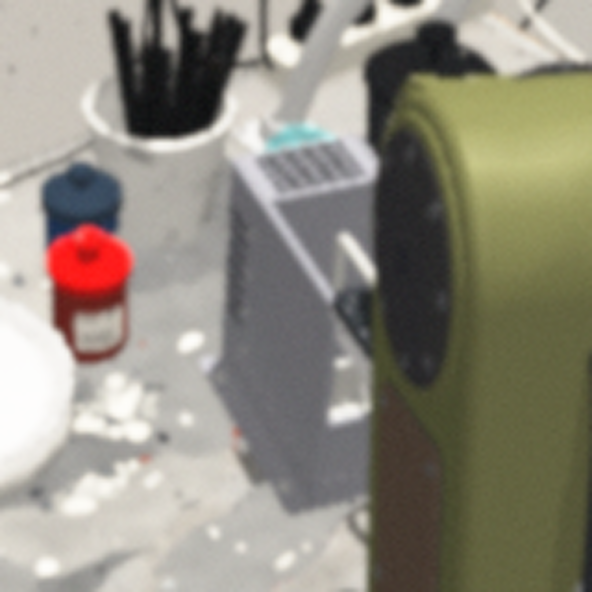

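```bash
python3 - <<'E'
from h import *
np.set_printoptions(precision=4,suppress=True)
t=cam("top"); o=ctrl.get_obs()
u=np.array([.9636,-.2672]);v=np.array([.2672,.9636]);L=np.array([.566,-.2105])
def I(p): d=np.asarray(p)[:,:2]-L; return np.c_[d@u,d@v]
z=o["ee_pos"][2]-.1008+.0605
a=onz(t,np.array([(277,231),(245,362)])/4.2+[300,130],z); print(z,a,I(a),I([o["ee_pos"]]))
E
```

```text
0.19268195518715836 [[ 0.6692 -0.2375  0.1927]
 [ 0.5714 -0.2132  0.1927]] [[ 0.1066  0.0016]
 [ 0.006  -0.0012]] [[-0.0858 -0.0003]]
```

```bash
python3 -m pendant '[[-0.012,0,0.05,0,0,0,1],[0,0,0.1,0,0,0,1],[0,0,0.12,0,0,0,1],[0,0,0.1,0,0,0,1],[0,0,0.03,0,0,0,1],[0,0,0,0,0,0,1]]'
python3 -m pendant '[[0,0,0.06,0,0,0,1],[0,0,0.08,0,0,0,1],[0,0,0.08,0,0,0,1],[0,0,0.05,0,0,0,1],[0,0,0.02,0,0,0,1],[0,0,0,0,0,0,1]]'
python3 - <<'E'
from h import *
t=cam("top");crop(t,320,150,400,230,7,"pics/t8.png")
E
```

```text
time_s: 15.4
ee_pos: [0.4848, -0.1884, 0.1839]
eef_rot: [3.141, -0.002, 2.872]
force: [0.9, -0.3, -1.3]
grip_width: 0.0377
time_s: 15.9
ee_pos: [0.4851, -0.1885, 0.1492]
eef_rot: [3.141, -0.001, 2.873]
force: [-0.9, 0.4, -2.0]
grip_width: 0.0376
```

View pics/t8.png

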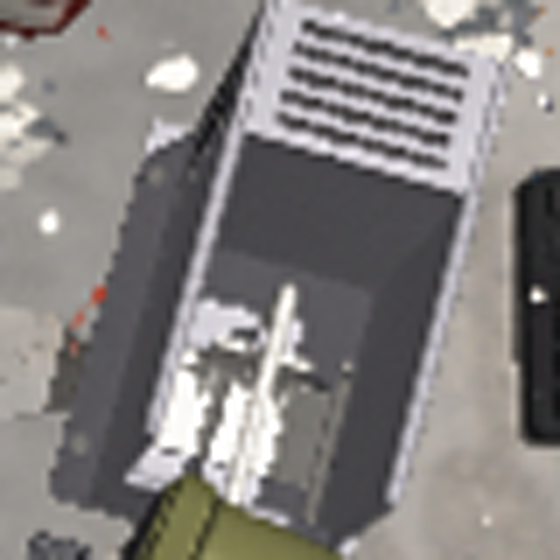

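The tip is down behind the tab without contact: rod end at (290,290) in the crop, behind the tab line at ~y 375. Now I'll pull.

```bash
python3 -m pendant '[[0.04,0,0,0,0,0,1],[0.05,0,0,0,0,0,1],[0.05,0,0,0,0,0,1],[0.04,0,0,0,0,0,1],[0.04,0,0,0,0,0,1],[0.04,0,0,0,0,0,1],[0.04,0,0,0,0,0,1]]'
python3 -m pendant '[[0.03,0,0,0,0,0,1],[0.03,0,0,0,0,0,1],[0.03,0,0,0,0,0,1],[0,0,0,0,0,0,1]]'
python3 - <<'E'
from h import *
t=cam("top");crop(t,320,150,400,230,7,"pics/t9.png")
E
```

```text
time_s: 16.53
ee_pos: [0.4502, -0.1789, 0.1502]
eef_rot: [-3.141, 0.001, 2.873]
force: [3.2, -1.2, -2.0]
grip_width: 0.0375
time_s: 16.87
ee_pos: [0.4396, -0.176, 0.15]
eef_rot: [3.142, -0.001, 2.873]
force: [0.3, -0.6, -1.3]
grip_width: 0.0379
```

View pics/t9.png

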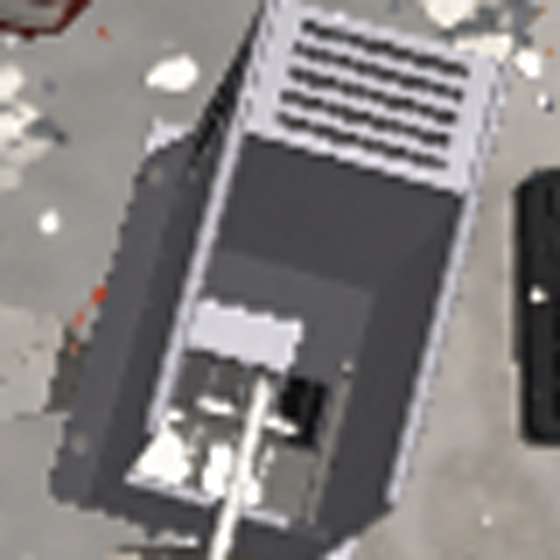

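The gate is coming: the tab has moved to (~(200–290),(405–430)) in the crop, with an opening behind it. I'll continue to the stop.

```bash
python3 -m pendant '[[0.02,0,0,0,0,0,1],[0.02,0,0,0,0,0,1],[0,0,0,0,0,0,1]]'; python3 -m pendant '[[0.02,0,0,0,0,0,1],[0,0,0,0,0,0,1]]'
```

```text
time_s: 17.17
ee_pos: [0.4364, -0.1752, 0.1505]
eef_rot: [-3.141, 0.004, 2.873]
force: [10.5, -3.7, -3.7]
grip_width: 0.0375
time_s: 17.33
ee_pos: [0.4352, -0.175, 0.1512]
eef_rot: [-3.141, 0.008, 2.872]
force: [17.7, -5.2, -4.4]
grip_width: 0.0376
```

```bash
python3 -m pendant '[[0.01,0,0,0,0,0,1],[0,0,0,0,0,0,1]]'; python3 -m pendant '[[-0.06,0,0,0,0,0,1],[-0.05,0,0,0,0,0,1],[-0.02,0,0,0,0,0,1],[0,0,0,0,0,0,1],[0,0,0,0,0,0,1]]'
python3 - <<'E'
from h import *
t=cam("top");crop(t,320,150,400,230,7,"pics/t10.png")
E
```

```text
time_s: 17.5
ee_pos: [0.4346, -0.1749, 0.1515]
eef_rot: [-3.14, 0.01, 2.872]
force: [21.9, -6.0, -5.2]
grip_width: 0.0375
time_s: 17.92
ee_pos: [0.4468, -0.1779, 0.1496]
eef_rot: [3.141, -0.001, 2.873]
force: [-0.5, -0.1, -1.8]
grip_width: 0.0374
```

View pics/t10.png

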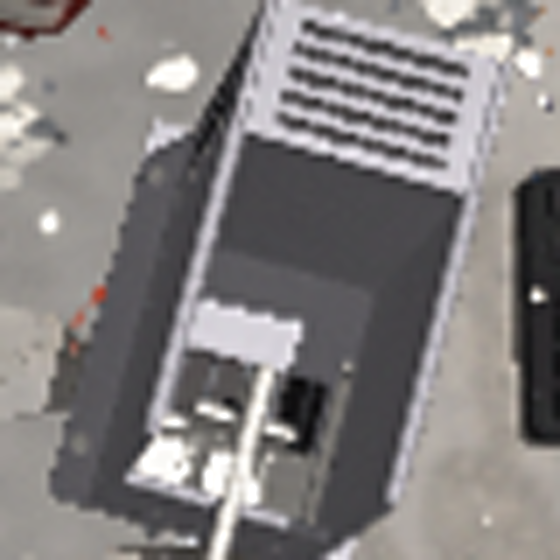

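```bash
python3 -m pendant '[[0,0,-0.06,0,0,0,1],[0,0,-0.12,0,0,0,1],[0,0,-0.15,0,0,0,1],[0,0,-0.15,0,0,0,1],[0,0,-0.12,0,0,0,1],[0,0,-0.06,0,0,0,1],[0,0,0,0,0,0,1]]'
python3 -m pendant '[[0.08,0,0,0,0,0,1],[0.16,0,0,0,0,0,1],[0.2,0,0,0,0,0,1],[0.2,0,0,0,0,0,1],[0.16,0,0,0,0,0,1],[0.08,0,0,0,0,0,1],[0,0,0,0,0,0,1],[0,0,0,0,0,0,1]]'
python3 - <<'E'
from h import *
np.set_printoptions(precision=4,suppress=True)
t=cam("top");crop(t,320,150,400,230,7,"pics/t11.png")
s=cam("scene");crop(s,240,80,380,210,4,"pics/s11.png")
u=np.array([.9636,-.2672]);v=np.array([.2672,.9636]);L=np.array([.566,-.2105])
for g in (.038,.042,.045,.05,.055,.082):
    P=[np.r_[L+g*u+b*v,.078] for b in(.024,-.024)]; print(g,((proj(t,P)-[320,150])*7).round())
E
```

```text
time_s: 18.55
ee_pos: [0.4474, -0.1782, 0.2309]
eef_rot: [-3.141, 0.003, 2.873]
force: [-0.1, -0.5, -1.7]
grip_width: 0.0377
time_s: 19.22
ee_pos: [0.3457, -0.1502, 0.2293]
eef_rot: [-3.141, 0.001, 2.872]
force: [0.2, -0.3, -2.1]
grip_width: 0.0375
0.038 [[190. 427.]
 [288. 456.]]
0.042 [[192. 419.]
 [290. 448.]]
0.045 [[194. 413.]
 [292. 442.]]
0.05 [[197. 403.]
 [294. 432.]]
0.055 [[200. 393.]
 [297. 422.]]
0.082 [[214. 340.]
 [312. 369.]]
```

View pics/t11.png

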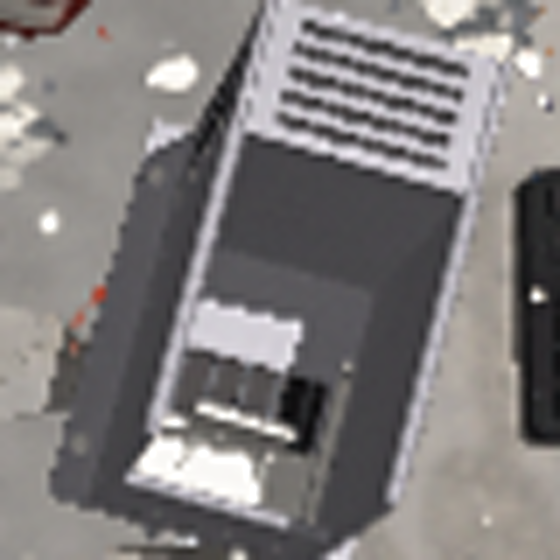

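View pics/s11.png

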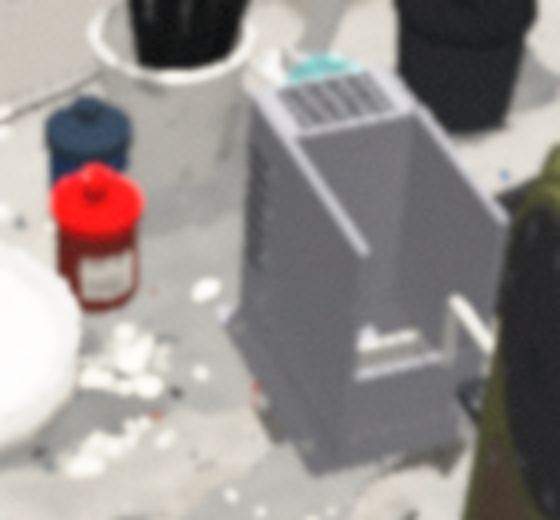

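The tab strip now runs (197,405)–(297,435). I'll measure its displacement against the original picture.

```bash
python3 - <<'E'
from h import *
a=cv2.imread("pics/top0.png"); b=cam("top")["image"][:,:,::-1]
f=lambda im:cv2.resize(im[180:230,330:380],None,fx=8,fy=8,interpolation=cv2.INTER_CUBIC)
cv2.imwrite("pics/cmp.png",np.hstack([f(a)[:, :390],f(b)[:, :390]]))
E
```

```text
(no output)
```

View pics/cmp.png

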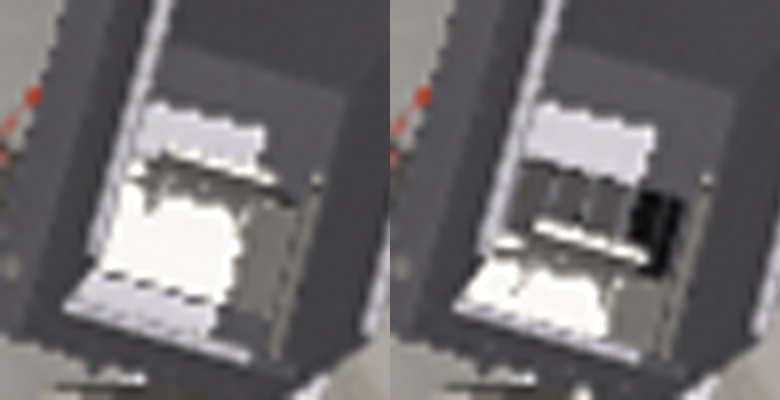

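The tab moved ~9.4 px (~33 mm) and now measures 47–49 mm behind the lip. The gate held against 22 N, and the hook leg's rear face was at 49 mm, so it is at its stop, within image error. Now I'll carry the hook back to where it stood before.

```bash
python3 plan.py .35 .02 .231 165 8 1;  sed -i 's/p=np.array(.*eef_rot/p=np.array([.35,.02,.231]);r=R.from_euler("xyz",[math.pi,0,math.radians(165)]);o={"eef_rot/' plan2.py; python3 plan2.py .4166 .0392 .14 165.1 6 1
```

```text
from [ 0.346  -0.1502  0.2291] [180.    -0.   164.59] step mm 21.28565526223114 deg 0.051104549614406775
[[0.043,0.172,-0.002,0.0,0.0,-0.002,1.0],[0.043,0.172,-0.002,0.0,0.0,-0.002,1.0],[0.043,0.172,-0.002,0.0,0.0,-0.002,1.0],[0.043,0.172,-0.002,0.0,0.0,-0.002,1.0],[0.042,0.172,-0.002,0.0,0.0,-0.002,1.0],[0.042,0.172,-0.002,0.0,0.0,-0.002,1.0],[0.042,0.172,-0.002,0.0,0.0,-0.002,1.0],[0.042,0.172,-0.002,0.0,0.0,-0.002,1.0]]
from [0.35  0.02  0.231] [180.   0. 165.] step mm 19.06509317516644 deg 0.01666666666666572
[[-0.082,0.05,0.126,0.0,0.0,-0.001,1.0],[-0.082,0.05,0.126,0.0,0.0,-0.001,1.0],[-0.082,0.05,0.126,0.0,0.0,-0.001,1.0],[-0.082,0.05,0.126,0.0,0.0,-0.001,1.0],[-0.083,0.05,0.126,0.0,0.0,-0.001,1.0],[-0.083,0.05,0.126,0.0,0.0,-0.001,1.0]]
```

```bash
python3 -m pendant '[[0.04,0.1,0,0,0,0,1],[0.04,0.17,0,0,0,0,1],[0.04,0.19,0,0,0,0,1],[0.04,0.19,0,0,0,0,1],[0.04,0.19,0,0,0,0,1],[0.04,0.19,0,0,0,0,1],[0.04,0.18,0,0,0,0,1],[0.04,0.12,0,0,0,0,1],[0.02,0.05,0,0,0,0,1],[0,0,0,0,0,0,1]]'
python3 -m pendant '[[-0.06,0.03,0.08,0,0,0,1],[-0.09,0.05,0.12,0,0,0,1],[-0.1,0.06,0.14,0,0,0,1],[-0.1,0.06,0.14,0,0,0,1],[-0.08,0.06,0.14,0,0,0,1],[-0.06,0.04,0.1,0,0,0,1],[0,0,0.04,0,0,0,1],[0,0,0,0,0,0,1]]'
python3 - <<'E'
from h import *
t=cam("top");crop(t,200,170,400,290,3.9,"pics/t12.png")
E
```

```text
time_s: 20.2
ee_pos: [0.3502, 0.0213, 0.2291]
eef_rot: [3.142, -0.0, 2.875]
force: [0.0, -0.2, -1.7]
grip_width: 0.0379
time_s: 20.87
ee_pos: [0.4159, 0.0389, 0.1369]
eef_rot: [-3.141, -0.002, 2.872]
force: [0.1, 0.1, -1.8]
grip_width: 0.0372
```

View pics/t12.png

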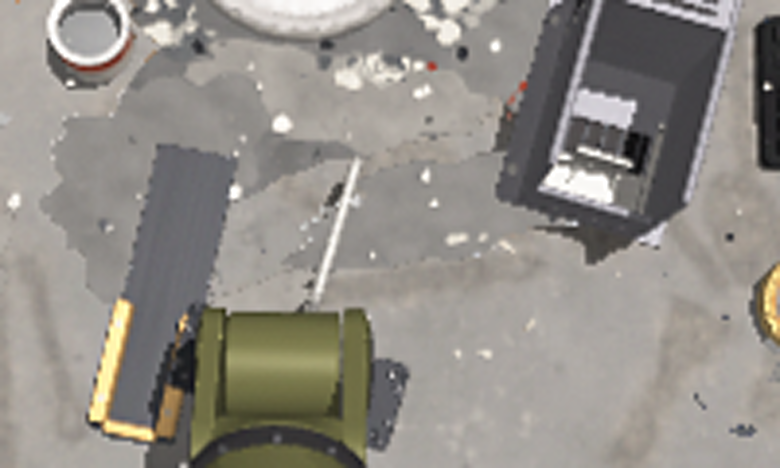

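```bash
python3 -m pendant '[[0,0,0.08,0,0,0,1],[0,0,0.1,0,0,0,1],[0,0,0.06,0,0,0,1],[0,0,0.02,0,0,0,1],[0,0,0,0,0,0,1]]'; python3 -m pendant '[[0,0,0.01,0,0,0,1],[0,0,0.01,0,0,0,1],[0,0,0,0,0,0,1]]'
```

```text
time_s: 21.33
ee_pos: [0.416, 0.0395, 0.1066]
eef_rot: [-3.141, -0.001, 2.872]
force: [-1.2, 0.5, -1.3]
grip_width: 0.038
time_s: 21.58
ee_pos: [0.4163, 0.0396, 0.1046]
eef_rot: [3.141, 0.0, 2.873]
force: [0.6, 0.3, -1.0]
grip_width: 0.0376
```

```bash
python3 -m pendant '[[0,0,0.012,0,0,0,1],[0,0,0.01,0,0,0,1],[0,0,0,0,0,0,1]]';  python3 -m pendant '[[0,0,0.008,0,0,0,1],[0,0,0,0,0,0,1]]'
```

```text
time_s: 21.83
ee_pos: [0.4164, 0.0396, 0.1018]
eef_rot: [3.141, 0.0, 2.873]
force: [0.6, -0.4, -0.6]
grip_width: 0.0375
time_s: 22.0
ee_pos: [0.4164, 0.0396, 0.1009]
eef_rot: [3.141, 0.001, 2.873]
force: [-0.9, -0.6, 1.0]
grip_width: 0.0379
```

```bash
python3 -m pendant '[[0,0,0.005,0,0,0,1],[0,0,0,0,0,0,1]]';  python3 -m pendant '[[0,0,0,0,0,0,0.1],[0,0,0,0,0,0,0],[0,0,0,0,0,0,-1],[0,0,0,0,0,0,-1],[0,0,0,0,0,0,-1],[0,0,0,0,0,0,-1],[0,0,0,0,0,0,-1],[0,0,0,0,0,0,-1],[0,0,0,0,0,0,-1],[0,0,0,0,0,0,-1]]'
python3 - <<'E'
from h import *
w=cam("wrist"); cv2.imwrite("pics/w13.png",w["image"][:,:,::-1])
E
```

```text
time_s: 22.17
ee_pos: [0.4165, 0.0396, 0.1008]
eef_rot: [3.142, 0.001, 2.873]
force: [-5.3, -0.2, 13.9]
grip_width: 0.0373
time_s: 23.0
ee_pos: [0.4162, 0.0396, 0.1002]
eef_rot: [-3.142, -0.0, 2.873]
force: [0.0, 0.7, -0.8]
grip_width: 0.0936
```

View pics/w13.png

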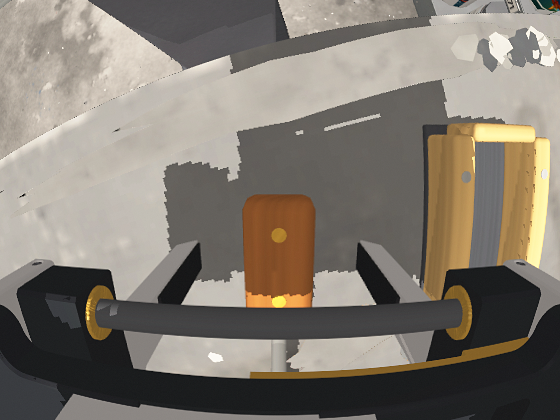

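The fingers are clear on both sides of the handle. I'll raise straight up, then back off for a clear view.

```bash
python3 -m pendant '[[0,0,-0.08,0,0,0,-1],[0,0,-0.2,0,0,0,-1],[0,0,-0.3,0,0,0,-1],[0,0,-0.3,0,0,0,-1],[0,0,-0.3,0,0,0,-1],[0,0,-0.2,0,0,0,-1],[0,0,-0.1,0,0,0,-1],[0,0,0,0,0,0,-1]]'
python3 -m pendant '[[0,-0.1,0,0,0,0,-1],[0,-0.2,0,0,0,0,-1],[0,-0.25,0,0,0,0,-1],[0,-0.25,0,0,0,0,-1],[0,-0.25,0,0,0,0,-1],[0,-0.25,0,0,0,0,-1],[0,-0.2,0,0,0,0,-1],[0,-0.1,0,0,0,0,-1],[0,0,0,0,0,0,-1],[0,0,0,0,0,0,-1]]'
python3 - <<'E'
from h import *
t=cam("top");cv2.imwrite("pics/t14.png",t["image"][:,:,::-1])
s=cam("scene");cv2.imwrite("pics/s14.png",s["image"][:,:,::-1])
E
```

```text
time_s: 23.72
ee_pos: [0.4167, 0.0396, 0.2811]
eef_rot: [3.14, 0.005, 2.873]
force: [0.0, 1.1, 0.2]
grip_width: 0.094
time_s: 24.55
ee_pos: [0.3649, -0.1455, 0.2772]
eef_rot: [3.141, -0.001, 2.871]
force: [0.2, -0.2, -0.2]
grip_width: 0.0939
```

View pics/t14.png

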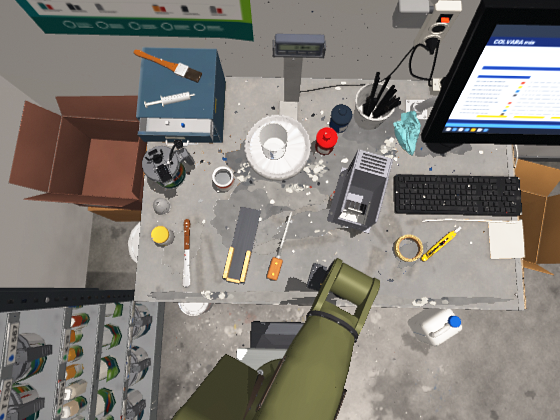

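View pics/s14.png

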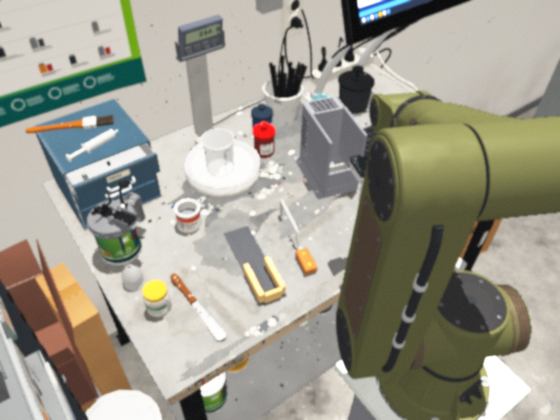

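The hook stands at (275,268)–(290,215) in the top view, and the tin, jar and tape are unchanged. One last check on the gate: compare the profile along the inlet axis, before against now.

```bash
python3 - <<'E'
from h import *
np.set_printoptions(precision=1,suppress=True,linewidth=150)
t=cam("top")
a=cv2.imread("pics/top0.png",0).astype(np.float32); b=cv2.cvtColor(t["image"],cv2.COLOR_RGB2GRAY).astype(np.float32)
print("bystander diff",[float(np.abs(a-b)[y-20:y+20,x-20:x+20].mean().round(2)) for x,y in((408,247),(161,235),(222,178))])
u=np.array([.9636,-.2672]);v=np.array([.2672,.9636]);L=np.array([.566,-.2105])
us=np.arange(.03,.1,.001)
for n,im in(("before",a),("now",b)):
    acc=0
    for vv in np.linspace(-.016,.016,33):
        P=np.array([np.r_[L+g*u+vv*v,.078] for g in us]); q=proj(t,P).astype(np.float32)
        acc=acc+cv2.remap(im,q[:,0].reshape(1,-1),q[:,1].reshape(1,-1),cv2.INTER_LINEAR)[0]/33
    print(n); print(np.c_[us*1000,acc][::2].T)
E
```

```text
bystander diff [3.2699999809265137, 3.4100000858306885, 3.200000047683716]
before
[[ 30.   32.   34.   36.   38.   40.   42.   44.   46.   48.   50.   52.   54.   56.   58.   60.   62.   64.   66.   68.   70.   72.   74.   76.
   78.   80.   82.   84.   86.   88.   90.   92.   94.   96.   98. ]
 [238.3 237.7 241.4 244.5 243.6 242.2 240.4 238.1 236.2 240.3 243.6 241.8 237.6 232.  230.6 229.9 226.4 199.  157.7 126.3 108.4 102.5  94.3  87.9
   86.2 116.6 186.6 223.1 211.2 197.6 189.7 187.6 193.4 197.1 198.6]]
now
[[ 30.   32.   34.   36.   38.   40.   42.   44.   46.   48.   50.   52.   54.   56.   58.   60.   62.   64.   66.   68.   70.   72.   74.   76.
   78.   80.   82.   84.   86.   88.   90.   92.   94.   96.   98. ]
 [211.1 179.7 148.8 127.5 111.2  99.9  90.3  88.3 123.4 197.5 218.3 172.  119.2  83.6  77.3  80.   80.7  80.8  78.5  77.5  79.4  78.8  78.1  93.8
  140.2 178.  191.1 198.4 198.3 196.4 193.5 192.  197.  200.9 202.4]]
```

```bash
python3 - <<'E'
from h import *
np.set_printoptions(precision=0,suppress=True,linewidth=180)
t=cam("top");s=cam("scene")
u=np.array([.9636,-.2672]);v=np.array([.2672,.9636]);L=np.array([.566,-.2105])
us=np.arange(-.014,.02,.001)
def prof(c,z,us,vs):
    im=cv2.cvtColor(c["image"],cv2.COLOR_RGB2GRAY).astype(np.float32);acc=0
    for vv in vs:
        q=proj(c,np.array([np.r_[L+g*u+vv*v,z] for g in us])).astype(np.float32)
        acc=acc+cv2.remap(im,q[:,0].reshape(1,-1),q[:,1].reshape(1,-1),cv2.INTER_LINEAR)[0]/len(vs)
    return acc
for vs in ((.02,.03,.04),(0,.01,-.01),(-.02,-.03)):
    print(vs);print(np.c_[us*1000,prof(t,.095,us,vs)].T)
us=np.arange(.03,.062,.001)
for vs in ((.012,.018),(0,.006,-.006),(-.012,-.018)): print("tab",vs); print(np.c_[us*1000,prof(t,.078,us,vs)].T)
crop(t,335,180,380,230,12,"pics/fz.png"); crop(s,300,90,375,200,5.4,"pics/sz.png")
E
```

```text
(0.02, 0.03, 0.04)
[[-14. -13. -12. -11. -10.  -9.  -8.  -7.  -6.  -5.  -4.  -3.  -2.  -1.  -0.   1.   2.   3.   4.   5.   6.   7.   8.   9.  10.  11.  12.  13.  14.  15.  16.  17.  18.  19.]
 [ 79.  71.  67.  69.  71.  73.  72.  71.  70.  69.  67.  65.  65.  80.  99. 118. 139. 155. 169. 180. 194. 212. 230. 243. 246. 249. 251. 250. 247. 244. 242. 244. 246. 249.]]
(0, 0.01, -0.01)
[[-14. -13. -12. -11. -10.  -9.  -8.  -7.  -6.  -5.  -4.  -3.  -2.  -1.  -0.   1.   2.   3.   4.   5.   6.   7.   8.   9.  10.  11.  12.  13.  14.  15.  16.  17.  18.  19.]
 [ 77.  73.  74.  74.  74.  73.  72.  71.  70.  69.  67.  67.  72.  80.  90. 115. 144. 172. 187. 189. 191. 197. 213. 230. 246. 252. 252. 251. 248. 245. 242. 239. 233. 228.]]
(-0.02, -0.03)
[[-14. -13. -12. -11. -10.  -9.  -8.  -7.  -6.  -5.  -4.  -3.  -2.  -1.  -0.   1.   2.   3.   4.   5.   6.   7.   8.   9.  10.  11.  12.  13.  14.  15.  16.  17.  18.  19.]
 [ 70.  70.  70.  70.  70.  70.  70.  70.  69.  69.  68.  67.  67.  67.  79.  95. 112. 128. 133. 136. 137. 133. 127. 123. 120. 119. 119. 118. 117. 115. 114. 113. 113. 113.]]
tab (0.0
[... 335 characters left out ...]
]]
tab (0, 0.006, -0.006)
[[ 30.  31.  32.  33.  34.  35.  36.  37.  38.  39.  40.  41.  42.  43.  44.  45.  46.  47.  48.  49.  50.  51.  52.  53.  54.  55.  56.  57.  58.  59.  60.  61.]
 [237. 222. 200. 178. 159. 141. 125. 113. 103.  99.  95.  92.  89.  87.  90. 100. 124. 153. 185. 207. 209. 195. 166. 139. 113. 100.  89.  87.  88.  91.  92.  93.]]
tab (-0.012, -0.018)
[[ 30.  31.  32.  33.  34.  35.  36.  37.  38.  39.  40.  41.  42.  43.  44.  45.  46.  47.  48.  49.  50.  51.  52.  53.  54.  55.  56.  57.  58.  59.  60.  61.]
 [137. 134. 131. 130. 134. 138. 136. 130. 119. 111. 102.  95.  89.  87.  88.  98. 125. 161. 194. 220. 211. 190. 157. 125.  97.  76.  59.  51.  47.  46.  45.  43.]]
```

View pics/fz.png

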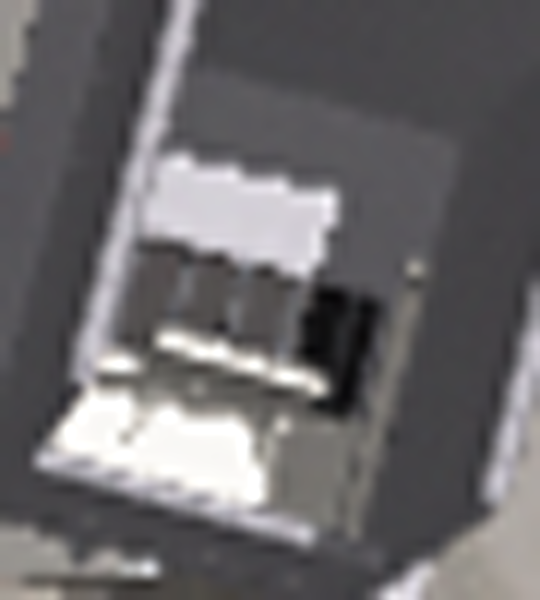

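View pics/sz.png

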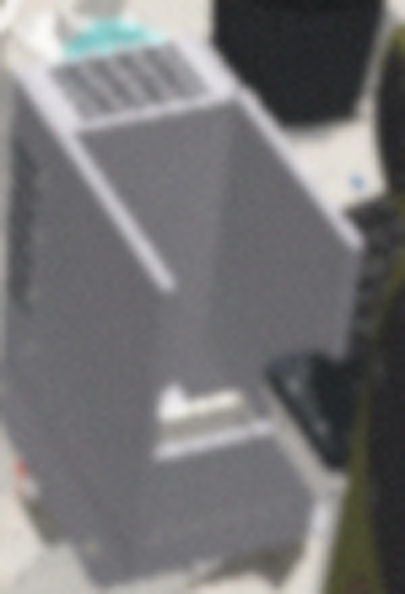

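Referenced to the lip in the same view (lip middle at 3.9 mm, tab middle at 50.0 mm), the tab is 46 mm behind the lip. Open should be 45 mm, so they agree to about 1 mm, and the motion was 34 mm from ~80 mm. The gate is open and the robot is clear, so I'm handing in.

```bash
python3 -c "
from station import hand_in,ctrl
print(ctrl.get_obs()['force'],ctrl.get_obs()['time_s']); print(hand_in())"
```

```text
[0.09778797 0.15427734 0.61662321] 24.8
the job is handed in; nothing more can be done
None
```

The job is done and handed in at 24.8 s, with the slide gate pulled to its stop and the hook standing on the bench.

**What I did:**
- Lifted the hook out of its shoe by the bare rod, stood it on the open bench and let go.
- Took it again by the handle, reached over the lip, lowered the tip behind the tab and pulled the gate to its stop. It took about 3 N while sliding and then held against 22 N.
- Freed the tip, withdrew over the lip and stood the hook back on its handle and tip. The gripper then backed off clear. The hand stayed in front of the inlet throughout, so only the rod went in.

**Last checks:**
- **Gate:** in the top view the tab is 46 mm behind the lip, against 45 mm for fully open. It moved 34 mm from a start of about 80 mm.
- **Hook:** it is standing free on the bench.
- **Tin, jar and tape:** they are where they were.
- **Arm:** the wrist force reads about zero.

**Disagreement:** my first check put the tab at 47–49 mm and its travel at about 33 mm. That traced to a roughly 4 mm bias in my lip position, and measuring tab and lip in the same view resolved it to within about 1 mm.

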